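# Hang the oiled bird-house parts to dry

## Task

The bird-house parts have just been oiled and must be hung up to dry. Lift the wooden bird feeder off the dark drip stand and hang it by its dowel handle on both hooks of the green drying stand, carrying it level and never setting it down on the way; drape every roof that is there squarely over the steel bar of the drying rack, its ridge along the bar and one board hanging on each side, with at least a finger's width of air between neighbouring roofs. Leave everything else on the bench where it is.

Things in the scene. Friction and masses are not known exactly. Their poses are not given: they have to be found in the camera images.
- roof_red_ridge (a point): red bird-house roof: upside-down V, 66 deg, of two boards (90 mm down the slope, 9 thick, 72 along the ridge; 113 across the feet) with a bare ridge pole (20 mm dia, 72 long) on top to hold it by; stands like a tent on the 3 mm sheet. Point: pole's centre, 97 mm above the feet; boards beside the pole lie 20 mm below it. y along ridge, z up; symmetric under half a turn. 150 g. May be absent.
- roof_green_ridge (a point): green bird-house roof: upside-down V, 66 deg, of two boards (90 mm down the slope, 9 thick, 72 along the ridge; 113 across the feet) with a bare ridge pole (20 mm dia, 72 long) on top to hold it by; stands like a tent on the 3 mm sheet. Point: pole's centre, 97 mm above the feet; boards beside the pole lie 20 mm below it. y along ridge, z up; symmetric under half a turn. 150 g. May be absent.
- roof_blue_ridge (a point): blue bird-house roof: upside-down V, 66 deg, of two boards (90 mm down the slope, 9 thick, 72 along the ridge; 113 across the feet) with a bare ridge pole (20 mm dia, 72 long) on top to hold it by; stands like a tent on the 3 mm sheet. Point: pole's centre, 97 mm above the feet; boards beside the pole lie 20 mm below it. y along ridge, z up; symmetric under half a turn. 150 g. May be absent.
- roof_yellow_ridge (a point): yellow bird-house roof: upside-down V, 66 deg, of two boards (90 mm down the slope, 9 thick, 72 along the ridge; 113 across the feet) with a bare ridge pole (20 mm dia, 72 long) on top to hold it by; stands like a tent on the 3 mm sheet. Point: pole's centre, 97 mm above the feet; boards beside the pole lie 20 mm below it. y along ridge, z up; symmetric under half a turn. 150 g. May be absent.
- bar_mid (a point): middle of the fixed drying rack's round steel bar (14 mm dia, 140 mm above the bench); wooden trestle ends 226 mm either side, 155 mm high. Point on the bar's axis; y along the bar, z up. A seated roof has its ridge-pole centre 34 mm above this axis and its feet 63 mm below. The bar takes four roofs at 110 mm spacing.
- feeder_dowel (a point): bird feeder: wooden tray 160 x 90 mm, 30 deep, with end boards (12 mm thick, up to 17 mm above this point) and between them a bare dowel handle (14 mm dia, 136 mm free length). Point: dowel's centre, 125 mm above the tray's underside; x along the dowel, z up; symmetric under half a turn. 330 g. Starts hanging by the dowel on the drip stand's two hooks.
- drip_stand_rest (a point): dark fixed drip stand over an aluminium tray: two upturned hooks (8 mm wire) 40 mm either side of this point along x, from a cross bar 58 mm behind (-y), its top 6 mm above. Point: centre of a dowel resting in both hooks, midway, 203 mm above the bench; x along the dowel. Hook tips lie 24 mm ahead (+y), 17 mm above: lift the dowel 30 to 60 mm, then draw it 70 mm straight out (+y).
- dry_stand_rest (a point): green fixed drying stand, hooks and sizes as on the drip stand, no tray, post on the side away from the bench's middle. Point: where the centre of a dowel resting in both hooks lies, midway between them, 203 mm above the bench; x along the dowel, +y towards the hook tips. Bring the feeder in over the tips along -y, 30 to 60 mm above the point, then lower it.
- can_white: white spray can with a black cap, 58 mm diameter, 177 mm high, standing beside the rack; leave it alone. Origin at its underside.
- sander: cork sanding block 100 x 62 x 26 mm lying beside the rack; leave it alone. Origin at its underside.
- slice_a: slice of log, 84 mm diameter, 20 mm thick, lying under the drying bar; leave it alone. Origin at its underside.
- slice_b: slice of log, 72 mm diameter, 18 mm thick, lying under the drying bar; leave it alone. Origin at its underside.
Not all that is in view belongs to the job. There is more than one size of the part that bears feeder_dowel; the job needs the smaller.

How it is judged:
By the outcome, as a careful person would: the job done as asked, in the order asked, and still so for the second after the job is handed in, with the robot touching nothing.
Of roof_red, roof_green, roof_blue, roof_yellow only 3 to 4 are there at a start; the rules pass over those that are not, and their reading is None.
At some moment in a run one of roof_red, roof_green, roof_blue, roof_yellow may be knocked a few centimetres aside while the robot is not near it.
It also fails if it takes over 200 s, if anything falls off the work surface, if the arm or the gripper's body presses on something with over 40 N, if the wrist force passes 120 N, or if a joint passes its speed limit or range.

## Robot

A 6-joint arm with a two-finger parallel gripper is mounted at the origin on the work surface. World frame = base frame: x ahead of the robot, y to its left, z up, the work surface at z = 0. Lengths are in m, angles in degrees, forces in N, time in s.
With the tool pointing down it reaches from about 0.3 to 0.75 m from the base axis. Payload 8.5 kg.
Tool frame: the origin (TCP) lies midway between the tips of the shut fingers; the grasp point (between the pads) lies 19 mm behind it; y points along the fingers, x is the direction in which the jaws open and shut, and the axes are right-handed (so a half turn about y gives the same grasp; the last joint's range is limited). The gripper opens to 85 mm and grips with 20 to 120 N. Pads are 22 mm wide; open, the fingers measure 114 mm over their backs; the gripper's body (76 mm by 85 mm) begins 54 mm behind the grasp point. The pads swing forward as they close: fully open they stand 13 mm farther back than shut.
Start: joints at [63.409, 21.807, 74.336, -0, 83.858, -12.336], TCP at [0.135, 0.533, 0.231] pointing down, gripper open.
Joint ranges: [-178.18, 178.18], [-50.72, 133.34], [12.68, 142.11], [-81.47, 261.47], [9.98, 163.14], [-165.26, 165.26]. Speed limits (degrees/s): [136.94, 136.94, 180, 180, 180, 180].

## Interface

Orientations are given as a 3x3 rotation matrix whose columns are the frame's x, y, z axes.
In Python, from rig import env gives the robot as it stands.
- The arm moves only by the tool carry_out, never from a script. Its argument "plan" is a list of rows, each a list of 3 entries, a list of its own where there are three numbers: the shift along the tool's x, y, z in m, then the turn, a rotation vector about the tool's x, y, z in degrees, then the finger opening in m, from 0 to 0.0854. In form: [[[dx, dy, dz], [ax, ay, az], jaw], ...]. A call has 1 to 8 rows; each row shifts and turns the commanded pose from where the row before left it, along the tool's axes as they then stand; what a row does not reach is not made up. A row lasts 1/8 s, in which the tool goes at most 62.5 mm and 10.7 degrees, less where a joint would pass 70% of its speed; a pose out of reach is approached as far as the arm can. A call is refused whole if a number of a shift passes 0.0625 or a number of a turn 10.7, either way. A call with a gripper value outside its range is refused whole. The fingers move at their own pace and stop on an object; "force" is the grip in N (left out, the last holds). Time passes only in rows, so rows that do not move let the fingers close. It gives the time, the measured TCP pose, the force and the opening at its end, in the units of the state.
- env.observe(): the state, without advancing time (a new reading comes with each control period).
- env.get_image(name): name is "scene" or "top"; returns a dict with "image" (384x512x3 uint8, red, green, blue), "vfov" (degrees; the focal length in pixels is half the picture's height over the tangent of half this angle, whatever the lens; pixels are square), "cx", "cy" (the principal point, pixels), "rvec" (rotation vector, rad) and "tvec" (3), from world to camera coordinates, as OpenCV has them. Camera axes: x right, y down, z forward; pixel columns grow to the right and rows downward; lengths in m; the calibration is good to about 2 mm. A picture is of the moment at which its call begins. There is no depth.
- env.close_job(): hands the job in, once; it reports no verdict.
Trained networks look in a picture, given as the dict that the camera call returned (one of the last four; its "shot" number tells which), for a name from the list of things; names that differ only in an ending like _2 or _b are one class to them, and where a whole thing is asked for, a point or a joint stands for the part that bears it (a point fixed in the world has none). Each returns a list of dicts, best first, with "conf" (0 to 1); they miss things now and then, are a little off and sometimes report something else, mostly with a low value. They report only what shows in the picture. A call takes as long as a camera call. They do not tell look-alikes from the thing itself.
- env.outline_of(target, picture): "mask" (384x512 bool, what is visible of it) and "pixel" ([row, column] in pixels, amid what is visible of it).
The state is a dict: "time_s": time; "q": joint angles; "qvel": joint speeds; "joint_efforts": joint torques, N m; "position": TCP position; "tool_rot": TCP orientation; "ft_force": force on the tool from outside, world axes, zero at the start; "wrist_torque": the same for the moment, N m; "grip_width": finger opening in m.
Only numpy, scipy, OpenCV 4.12 (cv2) and the standard library are available. Lean on these libraries where they do the work, as an engineer would, in place of code of your own. Each camera call takes 0.05 s, during which the arm holds its last target.

## Working session

There is one attempt and no reset: what is moved stays moved. The work goes in short steps, Python scripts to look and compute and a tool call to move; the robot and the scene stay as the last step left them, time stands still between calls to the robot, and variables do not carry over. Pictures are saved under pics/ and viewed, and the job is handed in when it is done.

Besides the shell and the picture viewer there is one more tool, called after "Emit:" by a JSON object that holds its "api" and its "payload". carry_out: Moves the arm, as the interface text tells. Its arguments: {"type":"object","properties":{"plan":{"type":"array","items":{"type":"array"}},"force":{"type":"number"}},"required":["plan"]}

```bash
ls; mkdir -p pics; cat > h.py <<'E'
import numpy as np, cv2
from rig import env
def shot(name,tag):
    p=env.get_image(name); cv2.imwrite(f'pics/{tag}.png',cv2.resize(p['image'][:,:,::-1],(800,600),interpolation=cv2.INTER_CUBIC)); return p
def cam(p):
    R,_=cv2.Rodrigues(np.array(p['rvec'],float)); t=np.array(p['tvec'],float).reshape(3)
    f=p['image'].shape[0]/2/np.tan(np.radians(p['vfov'])/2); return R,t,f
def proj(p,X):
    R,t,f=cam(p); c=np.atleast_2d(X)@R.T+t; return np.c_[p['cx']+f*c[:,0]/c[:,2],p['cy']+f*c[:,1]/c[:,2]]
def ray(p,uv,z):
    R,t,f=cam(p); o=-R.T@t; d=R.T@np.array([(uv[0]-p['cx'])/f,(uv[1]-p['cy'])/f,1]); return o+d*(z-o[2])/d[2]
E
python3 - <<'E'
from h import *
for n in('scene','top'):
    p=shot(n,n+'0'); R,t,f=cam(p); print(n,{k:v for k,v in p.items() if k!='image'},f,-R.T@t); print(R)
    for k in ['roof_red_ridge','roof_green_ridge','roof_blue_ridge','roof_yellow_ridge','feeder_dowel','can_white','sander','slice_a','slice_b']:
        print(k,[(round(o['conf'],2),np.round(o['pixel']).tolist(),int(o['mask'].sum())) for o in env.outline_of(k,p)])
E
```

```text
pics
scene {'vfov': 56.16050659516155, 'cx': 249.81095435087244, 'cy': 190.90694122526867, 'rvec': array([ 1.59953173,  2.00541399, -0.79191684]), 'tvec': array([ 0.09894031, -0.2216721 ,  1.42024464]), 'shot': 1} 359.8825092384742 [1.12219009 0.15977799 0.88948465]
[[-0.22385065  0.9746157  -0.0038893 ]
 [ 0.71431885  0.16134796 -0.68096654]
 [-0.66305315 -0.155213   -0.73230421]]
roof_red_ridge [(0.8, [233.0, 302.0], 1025), (0.65, [218.0, 266.0], 929), (0.61, [244.0, 112.0], 1187)]
roof_green_ridge [(0.59, [212.0, 183.0], 929), (0.17, [207.0, 118.0], 2211)]
roof_blue_ridge [(0.92, [220.0, 264.0], 921)]
roof_yellow_ridge [(0.73, [208.0, 218.0], 865), (0.2, [221.0, 263.0], 950)]
feeder_dowel [(0.93, [176.0, 126.0], 2565), (0.73, [137.0, 170.0], 2504)]
can_white [(0.96, [246.0, 111.0], 1256)]
sander [(0.9, [309.0, 360.0], 1184)]
slice_a [(0.94, [273.0, 263.0], 454), (0.91, [282.0, 211.0], 372)]
slice_b [(0.94, [273.0, 263.0], 454), (0.91, [282.0, 211.0], 372)]
top {'vfov': 51.02620113678369, 'cx': 256.865526968669, 'cy': 189.2027106272114, 'rvec': array([ 2.12231895, -2.138861  ,  0.20417835]), 'tvec': array([0.00346667, 0.43972099, 1.314979  ]), 'shot': 2} 402.2996199803097 [0.19509582 0.01387419 1.37269132]
[[-0.0085648  -0.99992461  0.00879836]
 [-0.9835295   0.00683511 -0.18061841]
 [ 0.18054466 -0.0102004  -0.98351389]]
roof_red_ridge [(0.77, [186.0, 203.0], 704)]
roof_green_ridge [(0.95, [185.0, 316.0], 656)]
roof_blue_ridge [(0.94, [184.0, 241.0], 697)]
roof_yellow_ridge [(0.88, [191.0, 284.0], 694), (0.46, [127.0, 267.0], 1978), (0.18, [185.0, 396.0], 1900)]
feeder_dowel [(0.93, [269.0, 367.0], 2766), (0.86, [176.0, 376.0], 1771), (0.71, [124.0, 266.0], 2105)]
can_white [(0.8, [116.0, 355.0], 538)]
sander [(0.93, [129.0, 161.0], 596), (0.52, [175.0, 375.0], 1768)]
slice_a [(0.72, [129.0, 270.0], 188), (0.67, [139.0, 234.0], 444)]
slice_b [(0.72, [129.0, 270.0], 188), (0.67, [139.0, 234.0], 444)]
```

View pics/scene0.png

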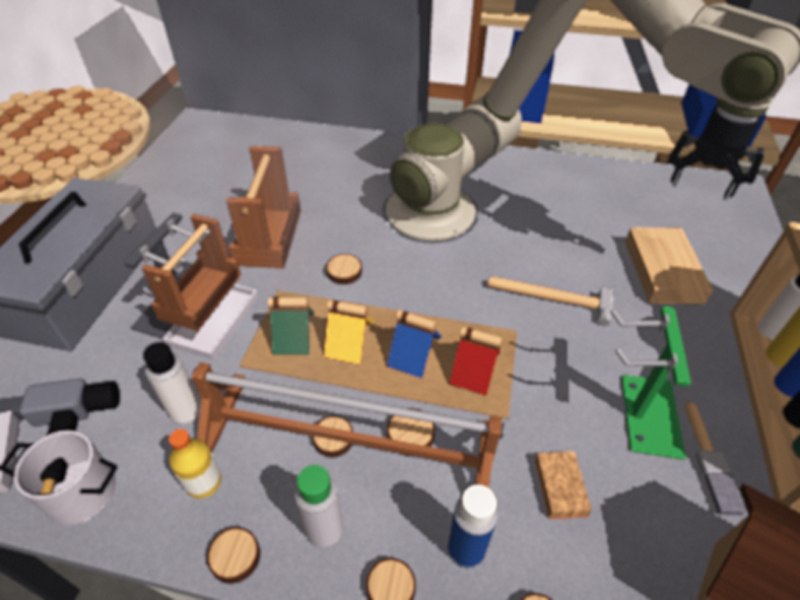

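View pics/top0.png

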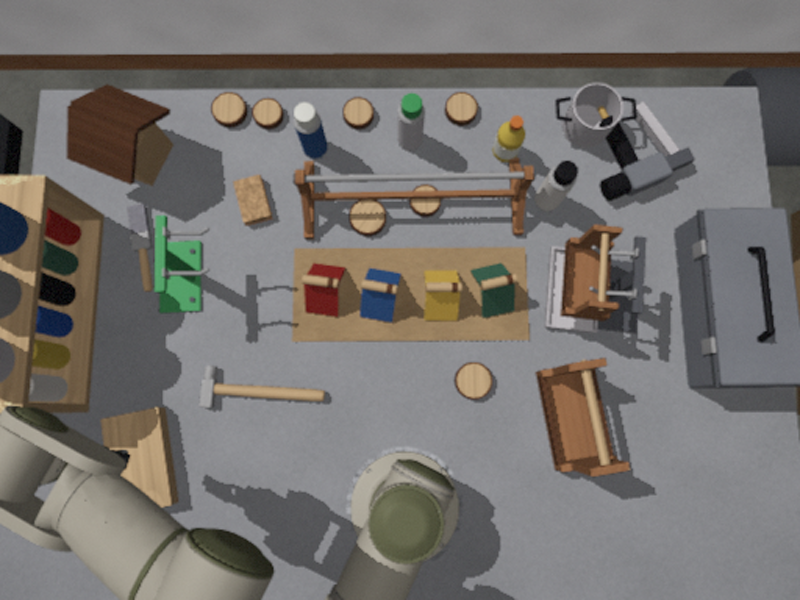

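```bash
python3 - <<'E'
from h import *
np.set_printoptions(precision=4,suppress=True)
s=env.observe(); print(s)
a=env.get_image('scene'); b=env.get_image('top')
np.save('a0.npy',a,allow_pickle=True); np.save('b0.npy',b,allow_pickle=True)
def crop(p,c0,r0,w,h,tag):
    k=int(min(800/w,600/h)); cv2.imwrite(f'pics/{tag}.png',cv2.resize(p['image'][r0:r0+h,c0:c0+w,::-1],(w*k,h*k),interpolation=cv2.INTER_CUBIC)); print(tag,k)
crop(a,75,85,130,130,'c_feeder_s')
crop(b,335,125,130,100,'c_feeder_t')
crop(a,380,180,80,120,'c_dry_s')
crop(b,80,120,80,90,'c_dry_t')
E
```

```text
{'time_s': 1.0, 'q': array([ 63.4092,  21.8052,  74.335 ,   0.0006,  83.8583, -12.3345]), 'qvel': array([ 0.0539,  0.0962, -0.0326, -0.0373,  0.0183, -0.0157]), 'joint_efforts': array([  0.0023, -44.8335, -23.1465,  -0.    ,   0.0005,  -0.0001]), 'position': array([0.1354, 0.533 , 0.2313]), 'tool_rot': array([[ 0.2463,  0.    , -0.9692],
       [ 0.9692,  0.    ,  0.2463],
       [ 0.    , -1.    ,  0.    ]]), 'ft_force': array([-0.3917,  0.0896,  0.0508]), 'wrist_torque': array([-0.0074, -0.0195,  0.0106]), 'grip_width': 0.08532060144312718}
c_feeder_s 4
c_feeder_t 6
c_dry_s 5
c_dry_t 6
```

View pics/c_feeder_s.png

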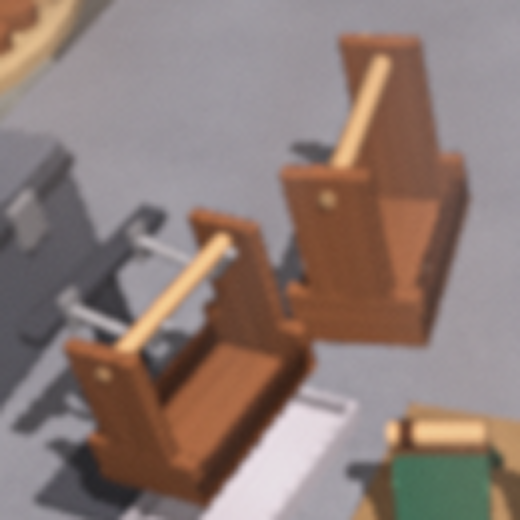

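View pics/c_feeder_t.png

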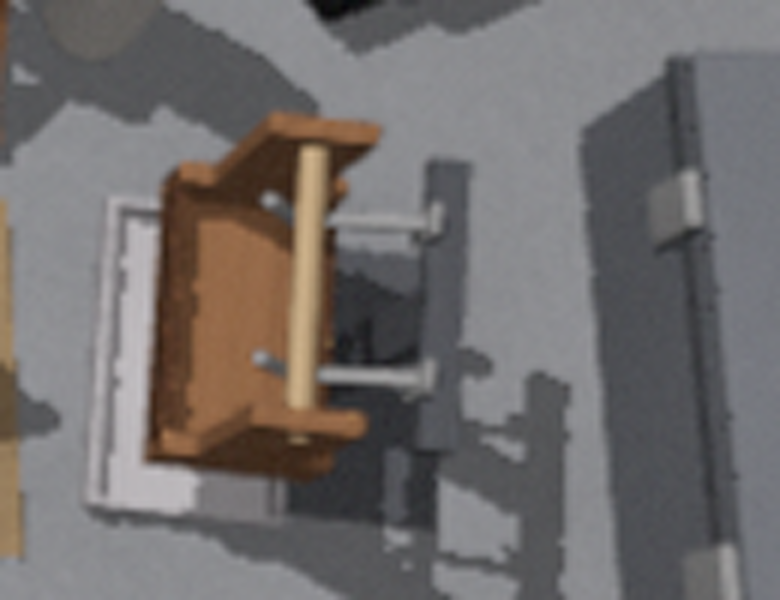

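View pics/c_dry_s.png

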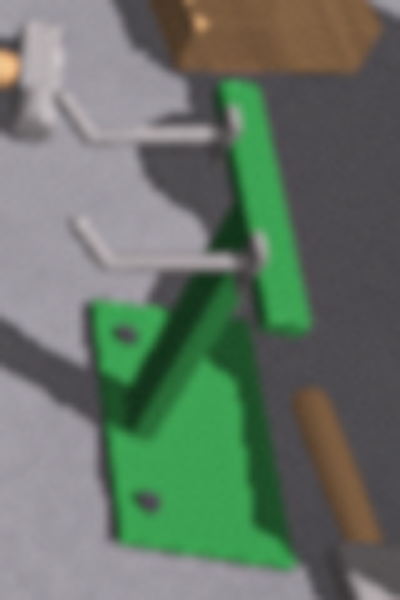

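View pics/c_dry_t.png

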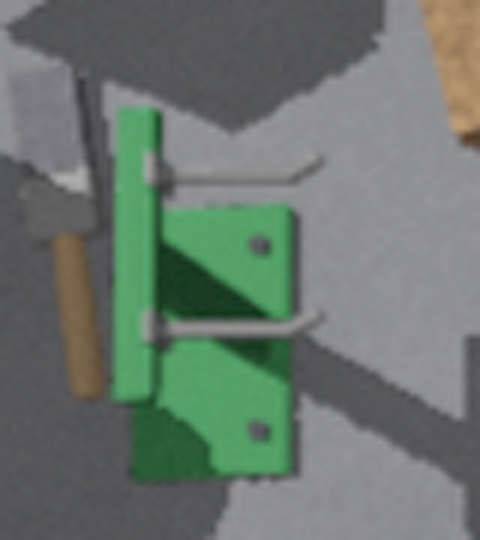

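```bash
cat >> h.py <<'E'
def tri(ps,uvs):
    A=[];B=[]
    for p,uv in zip(ps,uvs):
        R,t,f=cam(p); o=-R.T@t; d=R.T@np.array([(uv[0]-p['cx'])/f,(uv[1]-p['cy'])/f,1]); d/=np.linalg.norm(d)
        P=np.eye(3)-np.outer(d,d); A.append(P);B.append(P@o)
    return np.linalg.lstsq(np.vstack(A),np.hstack(B),rcond=None)[0]
E
python3 - <<'E'
from h import *
np.set_printoptions(precision=4,suppress=True)
a=np.load('a0.npy',allow_pickle=True).item(); b=np.load('b0.npy',allow_pickle=True).item()
S=lambda c,r,o,k:((c+.5)/k+o[0]-.5,(r+.5)/k+o[1]-.5)
fs=lambda c,r:S(c,r,(75,85),4); ft=lambda c,r:S(c,r,(335,125),6)
ds=lambda c,r:S(c,r,(380,180),5); dt=lambda c,r:S(c,r,(80,120),6)
print('dowel far(scene)/bottom(top) end?')
print('top ends z.203',ray(b,ft(314,146),.203),ray(b,ft(300,408),.203))
print('scene ends',ray(a,fs(232,240),.203),ray(a,fs(122,347),.203))
print('dry tips tri',tri([a,b],[ds(60,92),dt(322,158)]),tri([a,b],[ds(78,218),dt(320,315)]))
print('swap',tri([a,b],[ds(60,92),dt(320,315)]),tri([a,b],[ds(78,218),dt(322,158)]))
print('top tips z.22',ray(b,dt(322,158),.220),ray(b,dt(320,315),.22))
print('scene tips',ray(a,ds(60,92),.220),ray(a,ds(78,218),.22))
print('bar top corners',[ray(b,dt(*c),.209) for c in[(116,108),(162,108),(110,402),(157,402)]])
print('bar scene corners', [ray(a,ds(*c),.209) for c in[(220,82),(262,85),(312,330)]])
print('drip tips top',ray(b,ft(268,197),.22),ray(b,ft(258,355),.22))
print('drip bar',[ray(b,ft(*c),.209) for c in[(428,160),(471,162),(418,447),(461,450)]])
E
```

```text
dowel far(scene)/bottom(top) end?
top ends z.203 [ 0.5308 -0.3921  0.203 ] [ 0.397  -0.3762  0.203 ]
scene ends [ 0.3946 -0.3665  0.203 ] [ 0.5168 -0.3902  0.203 ]
dry tips tri [0.5216 0.3487 0.2806] [0.4778 0.3919 0.1451]
swap [0.4606 0.3665 0.2185] [0.5405 0.3706 0.218 ]
top tips z.22 [0.5397 0.3672 0.22  ] [0.4602 0.3644 0.22  ]
scene tips [0.4617 0.3676 0.22  ] [0.5416 0.3728 0.22  ]
bar top corners [array([0.5695, 0.4745, 0.209 ]), array([0.5694, 0.4516, 0.209 ]), array([0.4198, 0.4681, 0.209 ]), array([0.4196, 0.4452, 0.209 ])]
bar scene corners [array([0.4259, 0.4504, 0.209 ]), array([0.4234, 0.471 , 0.209 ]), array([0.5748, 0.4763, 0.209 ])]
drip tips top [ 0.5    -0.3617  0.22  ] [ 0.4205 -0.3517  0.22  ]
drip bar [array([ 0.5215, -0.4468,  0.209 ]), array([ 0.5203, -0.4683,  0.209 ]), array([ 0.3762, -0.4309,  0.209 ]), array([ 0.3746, -0.4519,  0.209 ])]
```

```bash
cat >> h.py <<'E'
def overlay(p,lines,c0,r0,w,h,tag):
    k=int(min(800/w,600/h)); im=cv2.resize(p['image'][r0:r0+h,c0:c0+w,::-1],(w*k,h*k),interpolation=cv2.INTER_CUBIC)
    for L,col in lines:
        uv=proj(p,np.array(L)); q=np.round(((uv-[c0,r0]+.5)*k-.5)).astype(int); cv2.polylines(im,[q.reshape(-1,1,2)],False,col,1)
    cv2.imwrite(f'pics/{tag}.png',im)
def fr(x,y,yaw): c,s=np.cos(yaw),np.sin(yaw); return lambda X:(np.atleast_2d(X)@np.array([[c,s,0],[-s,c,0],[0,0,1]])+[x,y,0]).tolist()
E
python3 - <<'E'
from h import *
a=np.load('a0.npy',allow_pickle=True).item(); b=np.load('b0.npy',allow_pickle=True).item()
F=fr(.464,-.384,np.radians(-7)); D=fr(.4575,-.381,np.radians(-7)); G=fr(.4995,.392,np.radians(180+2.4))
def stand(D,c):
    L=[([*D([[sx*.04,-.058,.192],[sx*.04,.008,.192],[sx*.04,.024,.220]])],c) for sx in(-1,1)]
    return L+[(D([[-.075,-.058,.209],[.075,-.058,.209],[.075,-.08,.209],[-.075,-.08,.209],[-.075,-.058,.209]]),c)]
fl=[(F([[-.068,y,.203],[.068,y,.203]]),(255,0,0)) for y in(-.007,0,.007)]+[(F([[sx*.08,-.045,.078],[sx*.08,.045,.078],]),(255,0,255)) for sx in(-1,1)]+[(F([[-.08,.045,.108],[.08,.045,.108],]),(255,0,255))]
overlay(a,fl+stand(D,(0,255,255)),85,125,90,90,'o_fs'); overlay(b,fl+stand(D,(0,255,255)),345,135,90,75,'o_ft')
overlay(a,stand(G,(0,0,255)),380,180,80,120,'o_ds'); overlay(b,stand(G,(0,0,255)),80,120,80,80,'o_dt')
E
```

```text
(no output)
```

View pics/o_fs.png

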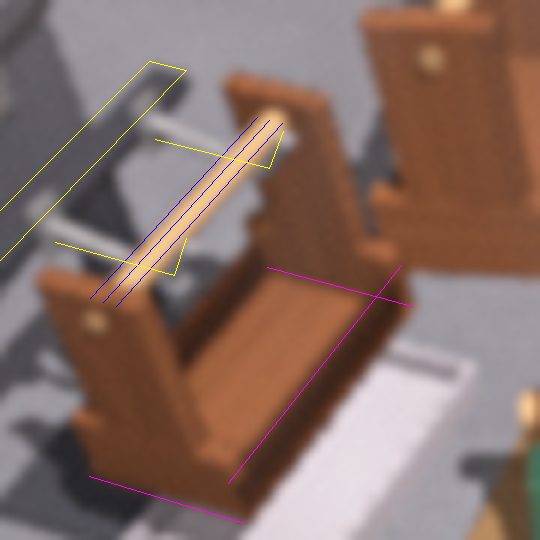

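View pics/o_ft.png

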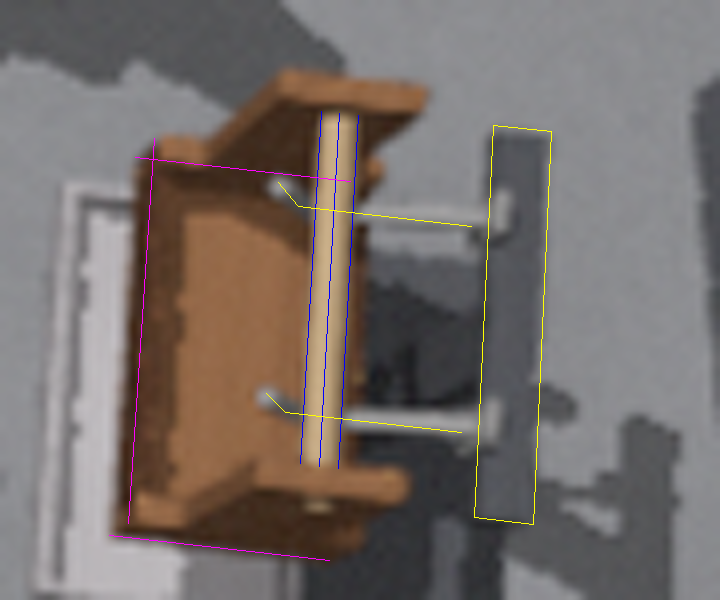

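View pics/o_ds.png

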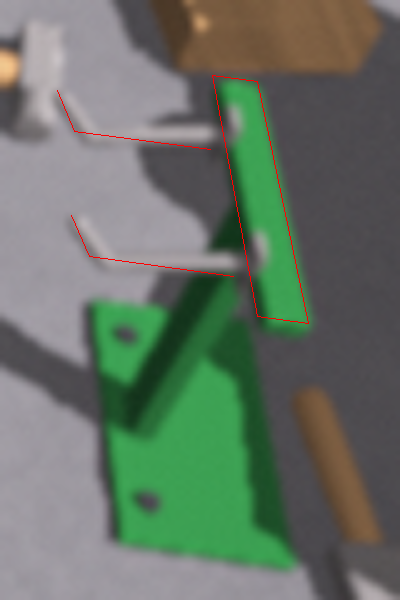

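View pics/o_dt.png

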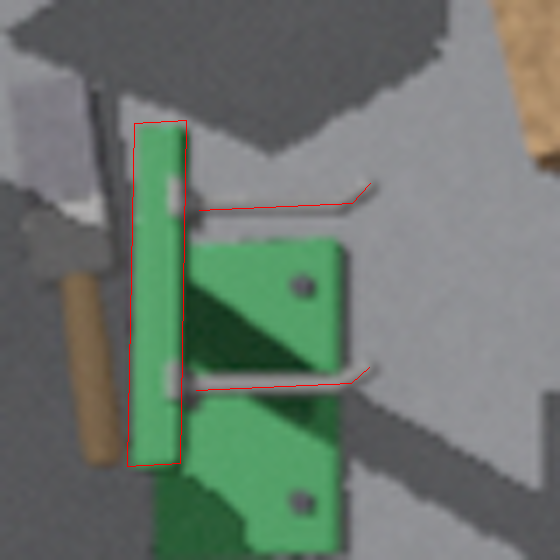

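```bash
cat >> h.py <<'E'
def to(pts,az=None):
    "print, for successive world targets, deltas in tool axes (az after first turn)"
    s=env.observe(); R=np.array(s['tool_rot']); P=np.array(s['position'])
    a0=np.degrees(np.arctan2(R[1,0],R[0,0])); print('t',s['time_s'],'P',np.round(P,4),'az',round(a0,2),'tilt',np.round(np.degrees(np.arccos(-R[2,1])),2),'q',np.round(s['q'],1),'w',round(s['grip_width'],4),'F',np.round(s['ft_force'],1))
    if az is not None: print('turn ay',round(a0-az,2)); t=np.radians(az); R=np.array([[np.cos(t),0,-np.sin(t)],[np.sin(t),0,np.cos(t)],[0,-1,0]])
    for T in pts:
        d=R.T@(np.array(T)-P); print('to',T,'d tool',np.round(d,4),'len',round(np.linalg.norm(d),3)); P=np.array(T)
E
python3 - <<'E'
from h import *
to([[.135,.533,.36],[.46,.30,.36],[.47,0,.36],[.464,-.382,.36],[.464,-.382,.184]],83)
E
```

```text
t 1.1 P [0.1354 0.5331 0.2313] az 75.74 tilt 0.0 q [ 63.4  21.8  74.3   0.   83.9 -12.3] w 0.0857 F [ 0.5 -0.1  0.3]
turn ay -7.26
to [0.135, 0.533, 0.36] d tool [-1.000e-04 -1.287e-01  4.000e-04] len 0.129
to [0.46, 0.3, 0.36] d tool [-0.1917  0.     -0.351 ] len 0.4
to [0.47, 0, 0.36] d tool [-0.2965  0.     -0.0465] len 0.3
to [0.464, -0.382, 0.36] d tool [-0.3799  0.     -0.0406] len 0.382
to [0.464, -0.382, 0.184] d tool [0.    0.176 0.   ] len 0.176
```

Emit:
{"api": "carry_out", "payload": {"plan": [[[0,-0.043,0],[0,-3.63,0],0.05],[[0,-0.043,0],[0,-3.63,0],0.05],[[0,-0.043,0],[0,0,0],0.05],[[-0.02,0,-0.035],[0,0,0],0.05],[[-0.02,0,-0.035],[0,0,0],0.05],[[-0.02,0,-0.035],[0,0,0],0.05],[[-0.02,0,-0.035],[0,0,0],0.05],[[-0.02,0,-0.035],[0,0,0],0.05]], "force": 60}}

```text
time_s: 2.1
position: [0.2979, 0.4116, 0.3604]
tool_rot: [[0.122, 0.0, -0.993], [0.993, 0.0, 0.122], [0.0, -1.0, -0.0]]
ft_force: [-0.6, -0.5, 0.4]
grip_width: 0.05
```

Emit:
{"api": "carry_out", "payload": {"plan": [[[-0.02,0,-0.035],[0,0,0],0.05],[[-0.02,0,-0.035],[0,0,0],0.05],[[-0.02,0,-0.035],[0,0,0],0.05],[[-0.02,0,-0.035],[0,0,0],0.05],[[-0.02,0,-0.035],[0,0,0],0.05],[[-0.037,0,-0.006],[0,0,0],0.05],[[-0.037,0,-0.006],[0,0,0],0.05],[[-0.037,0,-0.006],[0,0,0],0.05]]}}

```text
time_s: 3.1
position: [0.4628, 0.1784, 0.3603]
tool_rot: [[0.122, 0.0, -0.993], [0.993, -0.0, 0.122], [-0.0, -1.0, -0.0]]
ft_force: [1.0, 0.1, 0.3]
grip_width: 0.05
```

Emit:
{"api": "carry_out", "payload": {"plan": [[[-0.037,0,-0.006],[0,0,0],0.05],[[-0.037,0,-0.006],[0,0,0],0.05],[[-0.037,0,-0.006],[0,0,0],0.05],[[-0.037,0,-0.006],[0,0,0],0.05],[[-0.037,0,-0.006],[0,0,0],0.05],[[-0.038,0,-0.004],[0,0,0],0.05],[[-0.038,0,-0.004],[0,0,0],0.05],[[-0.038,0,-0.004],[0,0,0],0.05]]}}

```text
time_s: 4.1
position: [0.4679, -0.1236, 0.3604]
tool_rot: [[0.122, 0.0, -0.993], [0.993, -0.0, 0.122], [-0.0, -1.0, -0.0]]
ft_force: [-0.1, 0.6, -0.2]
grip_width: 0.0497
```

Emit:
{"api": "carry_out", "payload": {"plan": [[[-0.038,0,-0.004],[0,0,0],0.05],[[-0.038,0,-0.004],[0,0,0],0.05],[[-0.038,0,-0.004],[0,0,0],0.05],[[-0.038,0,-0.004],[0,0,0],0.05],[[-0.038,0,-0.004],[0,0,0],0.05],[[-0.038,0,-0.004],[0,0,0],0.05],[[0,0,0],[0,0,0],0.05],[[0,0,0],[0,0,0],0.05]]}}

```text
time_s: 5.1
position: [0.4642, -0.3511, 0.3603]
tool_rot: [[0.122, 0.0, -0.993], [0.993, 0.0, 0.122], [0.0, -1.0, 0.0]]
ft_force: [0.2, -0.2, -0.4]
grip_width: 0.0501
```

```bash
python3 - <<'E'
from h import *
to([[.464,-.382,.30],[.464,-.382,.184]],83)
a=env.get_image('scene'); overlay(a,[],75,25,150,180,'g1')
b=env.get_image('top'); overlay(b,[],325,100,150,110,'g2')
E
```

```text
t 5.1 P [ 0.4642 -0.3511  0.3603] az 83.01 tilt 0.01 q [ -48.8   22.4   52.6    0.   105.  -131.8] w 0.0501 F [ 0.2 -0.2 -0.4]
turn ay 0.01
to [0.464, -0.382, 0.3] d tool [-0.0307  0.0603 -0.0036] len 0.068
to [0.464, -0.382, 0.184] d tool [0.    0.116 0.   ] len 0.116
```

View pics/g1.png

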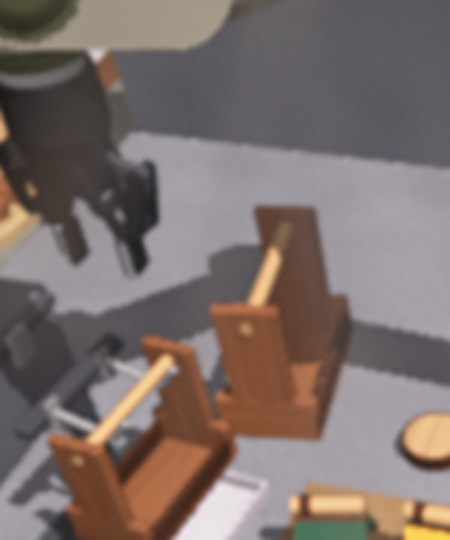

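View pics/g2.png

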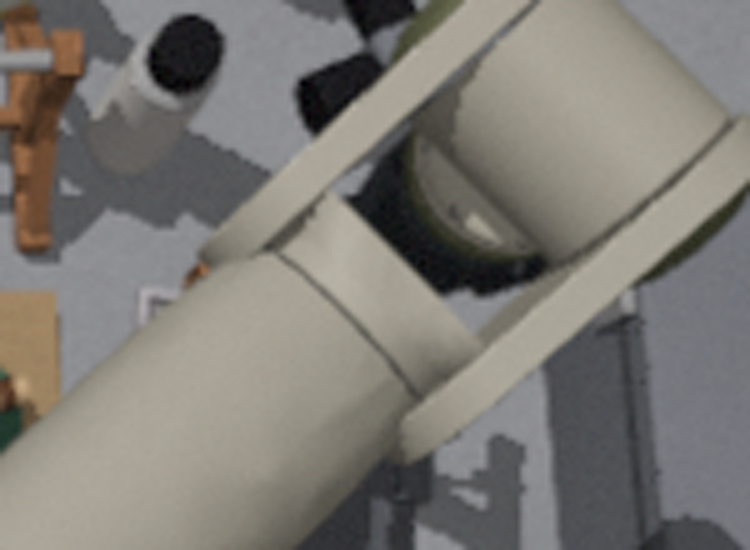

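Emit:
{"api": "carry_out", "payload": {"plan": [[[-0.031,0.02,-0.004],[0,0,0],0.05],[[0,0.04,0],[0,0,0],0.05],[[0,0,0],[0,0,0],0.05]]}}

```text
time_s: 5.58
position: [0.4639, -0.3815, 0.2983]
tool_rot: [[0.121, -0.004, -0.993], [0.993, 0.004, 0.121], [0.004, -1.0, 0.004]]
ft_force: [-0.2, -0.3, 1.2]
grip_width: 0.05
```

```bash
python3 - <<'E'
from h import *
to([[.464,-.382,.184]],83)
a=env.get_image('scene'); overlay(a,[],75,65,130,150,'g3')
E
```

```text
t 5.575 P [ 0.4639 -0.3815  0.2983] az 83.05 tilt 0.32 q [ -50.7   25.3   57.7    0.    97.3 -133.8] w 0.05 F [-0.2 -0.3  1.2]
turn ay 0.05
to [0.464, -0.382, 0.184] d tool [-5.000e-04  1.143e-01 -1.000e-04] len 0.114
```

View pics/g3.png

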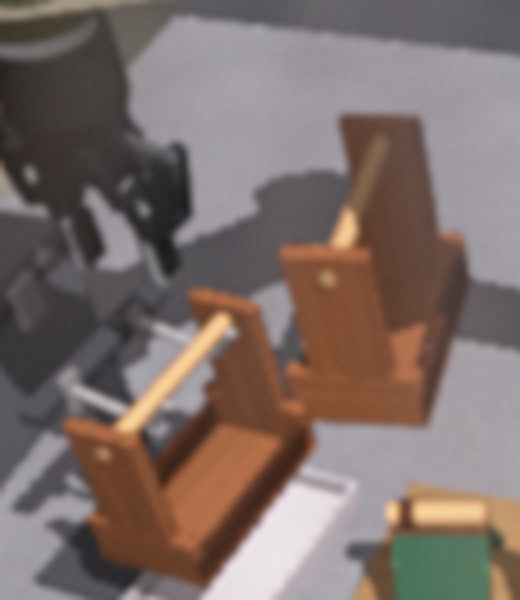

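Emit:
{"api": "carry_out", "payload": {"plan": [[[0,0.03,0],[0,0,0],0.05],[[0,0.03,0],[0,0,0],0.05],[[0,0.02,0],[0,0,0],0.05],[[0,0,0],[0,0,0],0.05]]}}

```text
time_s: 6.12
position: [0.4647, -0.3825, 0.2214]
tool_rot: [[0.121, 0.0, -0.993], [0.993, -0.0, 0.121], [-0.0, -1.0, -0.0]]
ft_force: [-0.8, -0.8, 0.6]
grip_width: 0.0498
```

```bash
python3 - <<'E'
from h import *
to([[.464,-.382,.184]],83)
a=env.get_image('scene'); overlay(a,[],75,85,130,120,'g4')
E
```

```text
t 6.125 P [ 0.4647 -0.3825  0.2214] az 83.05 tilt 0.04 q [ -50.7   27.5   66.6    0.    85.9 -133.8] w 0.0498 F [-0.8 -0.8  0.6]
turn ay 0.05
to [0.464, -0.382, 0.184] d tool [0.0004 0.0374 0.0008] len 0.037
```

View pics/g4.png

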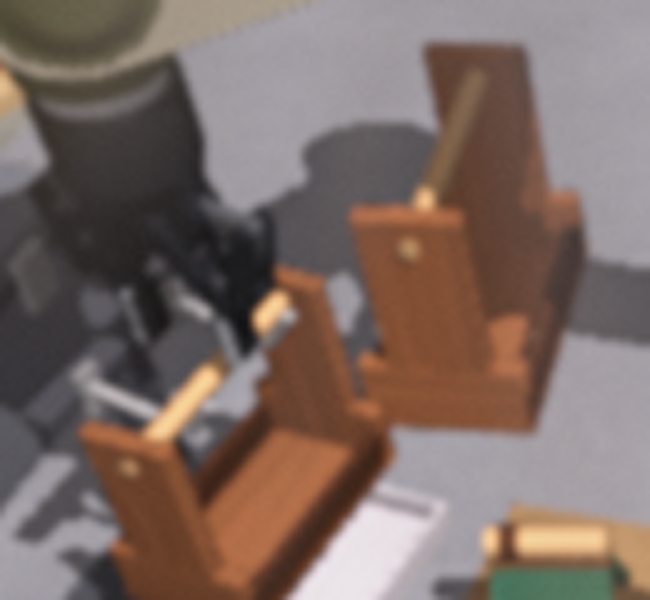

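Emit:
{"api": "carry_out", "payload": {"plan": [[[0,0.018,0],[0,0,0],0.05],[[0,0.018,0],[0,0,0],0.05],[[0,0,0],[0,0,0],0.05],[[0,0,0],[0,0,0],0.005],[[0,0,0],[0,0,0],0.005],[[0,0,0],[0,0,0],0.005],[[0,0,0],[0,0,0],0.005],[[0,0,0],[0,0,0],0.005]], "force": 80}}

```text
time_s: 7.18
position: [0.4648, -0.383, 0.1858]
tool_rot: [[0.122, 0.002, -0.993], [0.993, -0.002, 0.122], [-0.001, -1.0, -0.002]]
ft_force: [-0.4, 1.9, 6.2]
grip_width: 0.0113
```

```bash
python3 - <<'E'
from h import *
to([])
a=env.get_image('scene'); overlay(a,[],75,85,130,120,'g5')
E
```

```text
t 7.175 P [ 0.4648 -0.383   0.1858] az 83.01 tilt 0.14 q [ -50.8   28.9   70.1    0.    80.8 -133.8] w 0.0113 F [-0.4  1.9  6.2]
```

View pics/g5.png

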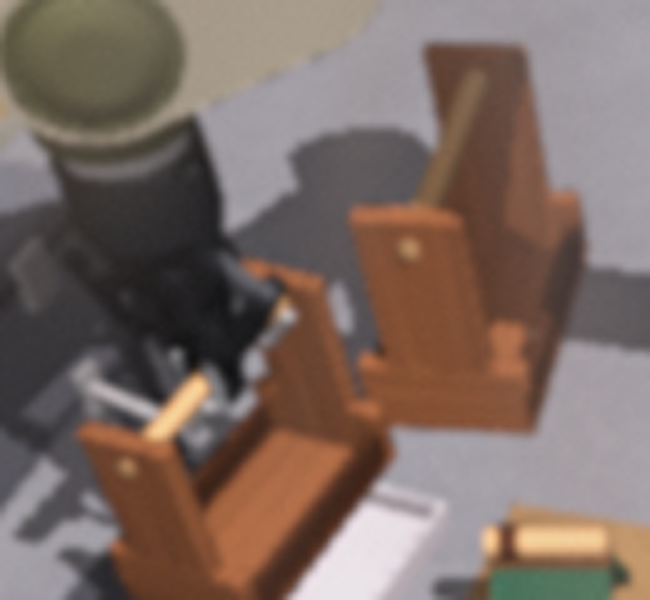

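Emit:
{"api": "carry_out", "payload": {"plan": [[[0,-0.005,0],[0,0,0],0.005],[[0,-0.01,0],[0,0,0],0.005],[[0,-0.012,0],[0,0,0],0.005],[[0,-0.012,0],[0,0,0],0.005],[[0,-0.007,0],[0,0,0],0.005],[[0,0,0],[0,0,0],0.005]]}}

```text
time_s: 7.98
position: [0.4644, -0.383, 0.2309]
tool_rot: [[0.122, 0.001, -0.993], [0.993, -0.001, 0.122], [-0.001, -1.0, -0.001]]
ft_force: [-0.0, 0.3, -4.6]
grip_width: 0.0116
```

```bash
python3 - <<'E'
from h import *
to([])
a=env.get_image('scene'); overlay(a,[],75,75,130,130,'g6')
E
```

```text
t 7.975 P [ 0.4644 -0.383   0.2309] az 83.0 tilt 0.06 q [ -50.8   27.1   65.7   -0.    87.2 -133.8] w 0.0116 F [-0.   0.3 -4.6]
```

View pics/g6.png

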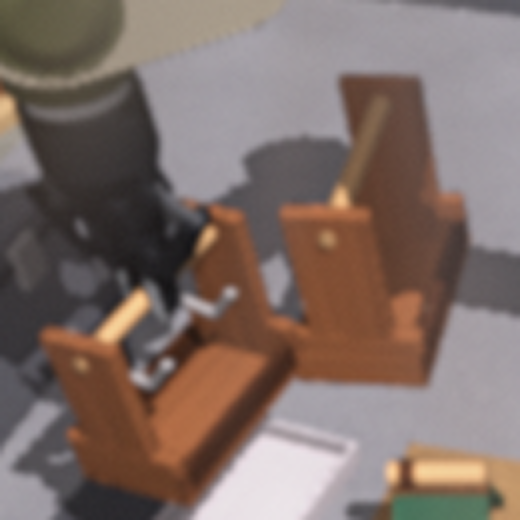

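Emit:
{"api": "carry_out", "payload": {"plan": [[[0.006,0,0],[0,0,0],0.005],[[0.012,0,0],[0,0,0],0.005],[[0.016,0,0],[0,0,0],0.005],[[0.018,0,0],[0,0,0],0.005],[[0.018,0,0],[0,0,0],0.005],[[0.015,-0.01,0],[0,0,0],0.005],[[0.015,-0.02,0],[0,0,0],0.005],[[0.015,-0.025,0],[0,0,0],0.005]]}}

```text
time_s: 9.02
position: [0.4784, -0.2675, 0.2865]
tool_rot: [[0.122, -0.0, -0.993], [0.993, -0.0, 0.122], [-0.0, -1.0, 0.0]]
ft_force: [0.8, 0.1, -4.4]
grip_width: 0.0112
```

```bash
python3 - <<'E'
from h import *
to([[.48,0,.34],[.503,.318,.34]])
to([[.503,.318,.34]],92.4)
a=env.get_image('scene'); overlay(a,[],75,25,180,190,'g7')
E
```

```text
t 9.025 P [ 0.4784 -0.2675  0.2865] az 83.02 tilt 0.0 q [ -41.6   19.7   68.4   -0.    91.8 -124.6] w 0.0112 F [ 0.8  0.1 -4.4]
to [0.48, 0, 0.34] d tool [ 0.2658 -0.0536  0.0309] len 0.273
to [0.503, 0.318, 0.34] d tool [ 0.3184 -0.      0.0158] len 0.319
t 9.025 P [ 0.4784 -0.2675  0.2865] az 83.02 tilt 0.0 q [ -41.6   19.7   68.4   -0.    91.8 -124.6] w 0.0112 F [ 0.8  0.1 -4.4]
turn ay -9.38
to [0.503, 0.318, 0.34] d tool [ 0.584  -0.0535 -0.0491] len 0.589
```

View pics/g7.png

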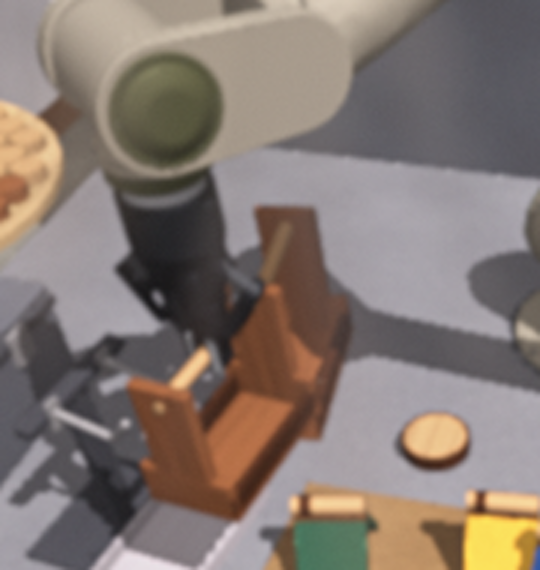

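Clear of the hooks, held level. Carrying across.

Emit:
{"api": "carry_out", "payload": {"plan": [[[0.018,-0.02,0.004],[0,0,0],0.005],[[0.026,-0.02,0.004],[0,0,0],0.005],[[0.032,-0.014,0.004],[0,0,0],0.005],[[0.036,0,0.004],[0,-1.88,0],0.005],[[0.036,0,0.001],[0,-1.88,0],0.005],[[0.036,0,0],[0,-1.88,0],0.005],[[0.036,0,0],[0,-1.88,0],0.005],[[0.036,0,0],[0,-1.88,0],0.005]]}}

```text
time_s: 10.07
position: [0.4807, -0.0104, 0.3395]
tool_rot: [[-0.043, 0.001, -0.999], [0.999, -0.0, -0.043], [-0.0, -1.0, -0.001]]
ft_force: [0.3, 0.3, -4.3]
grip_width: 0.0114
```

Emit:
{"api": "carry_out", "payload": {"plan": [[[0.036,0,-0.003],[0,0,0],0.005],[[0.036,0,-0.003],[0,0,0],0.005],[[0.036,0,-0.003],[0,0,0],0.005],[[0.036,0,-0.003],[0,0,0],0.005],[[0.034,0,-0.003],[0,0,0],0.005],[[0.028,0,-0.003],[0,0,0],0.005],[[0.02,0,-0.002],[0,0,0],0.005],[[0.01,0,0],[0,0,0],0.005]]}}

```text
time_s: 11.08
position: [0.4908, 0.2258, 0.3393]
tool_rot: [[-0.043, 0.0, -0.999], [0.999, -0.0, -0.043], [-0.0, -1.0, -0.0]]
ft_force: [-0.9, -0.8, -4.6]
grip_width: 0.0112
```

```bash
python3 - <<'E'
from h import *
to([[.503,.318,.232],[.4995,.393,.232]],92.4)
a=shot('scene','g8')
E
```

```text
t 11.075 P [0.4908 0.2258 0.3393] az 92.46 tilt 0.01 q [ 12.2  17.8  62.8  -0.   99.3 -80.3] w 0.0112 F [-0.9 -0.8 -4.6]
turn ay 0.06
to [0.503, 0.318, 0.232] d tool [ 0.0916  0.1073 -0.0161] len 0.142
to [0.4995, 0.393, 0.232] d tool [0.0751 0.     0.0004] len 0.075
```

View pics/g8.png

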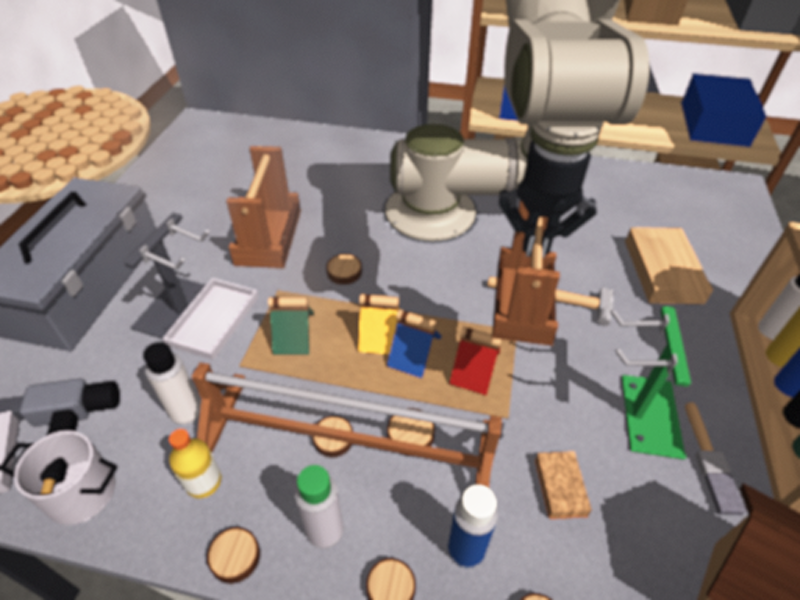

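Emit:
{"api": "carry_out", "payload": {"plan": [[[0.02,0.016,-0.002],[0,0,0],0.005],[[0.02,0.022,-0.003],[0,0,0],0.005],[[0.012,0.024,-0.004],[0,0,0],0.005],[[0.01,0.024,-0.004],[0,0,0],0.005],[[0.01,0.014,-0.003],[0,0,0],0.005],[[0.004,0.007,0],[0,0,0],0.005],[[0,0,0],[0,0,0],0.005]]}}

```text
time_s: 12.0
position: [0.5037, 0.3017, 0.2322]
tool_rot: [[-0.042, -0.0, -0.999], [0.999, -0.0, -0.042], [-0.0, -1.0, 0.0]]
ft_force: [0.4, 0.4, -4.0]
grip_width: 0.0112
```

```bash
python3 - <<'E'
from h import *
to([[.4995,.393,.231]],92.4)
a=env.get_image('scene'); b=env.get_image('top'); overlay(a,[],330,120,150,140,'g9'); overlay(b,[],80,110,130,100,'g10')
E
```

```text
t 12.0 P [0.5037 0.3017 0.2322] az 92.42 tilt 0.02 q [ 19.4  25.6  68.1  -0.   86.4 -73. ] w 0.0112 F [ 0.4  0.4 -4. ]
turn ay 0.02
to [0.4995, 0.393, 0.231] d tool [0.0914 0.0012 0.0003] len 0.091
```

View pics/g9.png

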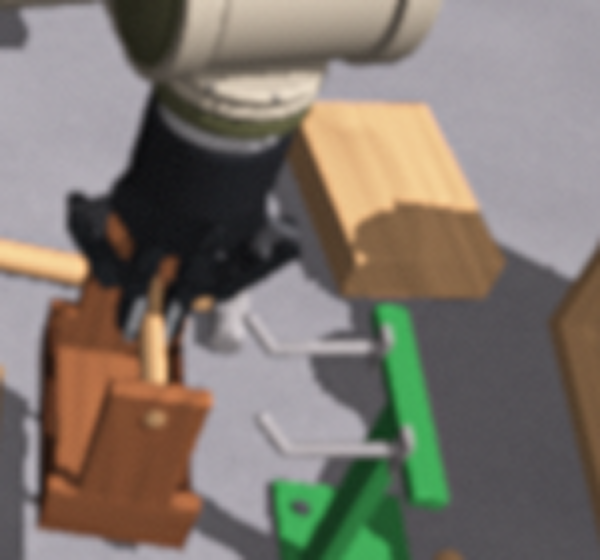

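View pics/g10.png

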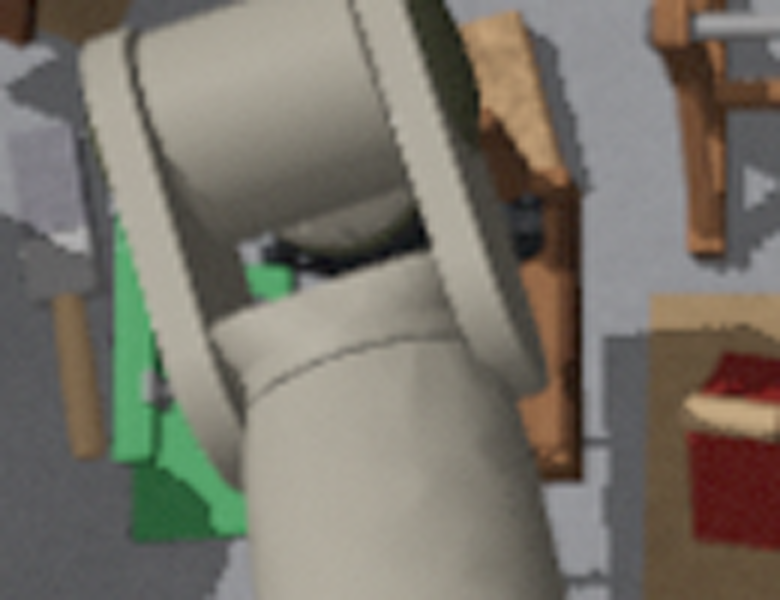

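```bash
python3 - <<'E'
from h import *
a=env.get_image('scene')
P=np.array(env.observe()['position']); z=P[2]+.0172
L=[]
for off,c in((0,(255,0,0)),):
    F=fr(P[0],P[1],np.radians(2.4)); L+=[(F([[-.068+off,y,z],[.068+off,y,z]]),c) for y in(-.007,.007)]
    for sx in(-1,1): L.append((F([[sx*.08,-.045,z-.125],[sx*.08,.045,z-.125]]),(255,255,0))); L.append((F([[sx*.08,0,z-.01],[sx*.08,0,z+.017]]),(0,255,0)))
G=fr(.4995,.393,np.radians(182.4)); 
for sx in(-1,1): L.append((G([[sx*.04,-.058,.195],[sx*.04,.008,.192],[sx*.04,.024,.220]]),(0,0,255)))
overlay(a,L,330,150,110,110,'g11')
E
```

```text
(no output)
```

View pics/g11.png

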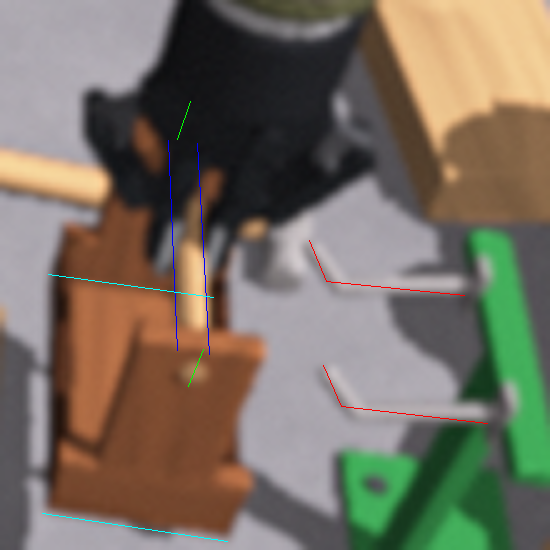

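Emit:
{"api": "carry_out", "payload": {"plan": [[[0.008,0,0],[0,0,0],0.005],[[0.014,0,0],[0,0,0],0.005],[[0.016,0,0],[0,0,0],0.005],[[0.016,0,0],[0,0,0],0.005],[[0.016,0,0],[0,0,0],0.005],[[0.013,0,0],[0,0,0],0.005],[[0.008,0,0],[0,0,0],0.005],[[0,0,0],[0,0,0],0.005]]}}

```text
time_s: 13.15
position: [0.4998, 0.3929, 0.2322]
tool_rot: [[-0.043, -0.0, -0.999], [0.999, -0.0, -0.043], [-0.0, -1.0, 0.0]]
ft_force: [0.2, -0.7, -4.2]
grip_width: 0.0115
```

```bash
python3 - <<'E'
from h import *
to([[.4995,.393,.186]],92.4)
a=env.get_image('scene'); overlay(a,[],350,140,110,110,'g12')
E
```

```text
t 13.15 P [0.4998 0.3929 0.2322] az 92.44 tilt 0.01 q [ 27.5  30.7  59.3  -0.   90.1 -64.9] w 0.0115 F [ 0.2 -0.7 -4.2]
turn ay 0.04
to [0.4995, 0.393, 0.186] d tool [0.0002 0.0462 0.0003] len 0.046
```

View pics/g12.png

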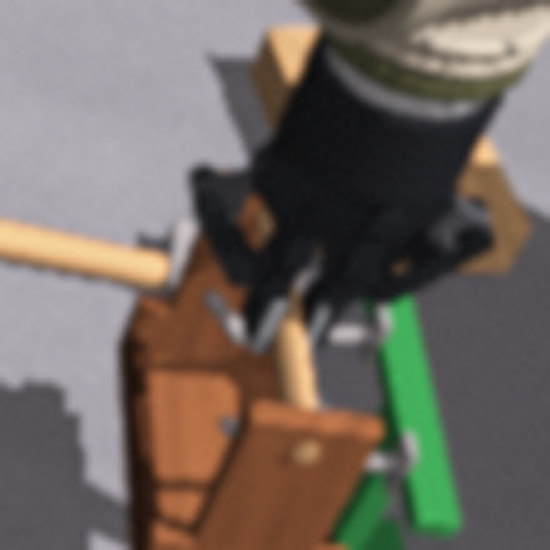

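Emit:
{"api": "carry_out", "payload": {"plan": [[[0,0.008,0],[0,0,0],0.005],[[0,0.011,0],[0,0,0],0.005],[[0,0.011,0],[0,0,0],0.005],[[0,0.007,0],[0,0,0],0.005],[[0,0.004,0],[0,0,0],0.005],[[0,0.002,0],[0,0,0],0.005],[[0,0,0],[0,0,0],0.005]]}}

```text
time_s: 14.08
position: [0.5001, 0.3931, 0.1899]
tool_rot: [[-0.042, 0.001, -0.999], [0.999, 0.002, -0.042], [0.001, -1.0, -0.001]]
ft_force: [1.1, 4.3, -2.5]
grip_width: 0.0114
```

```bash
python3 - <<'E'
from h import *
to([[.4995,.393,.186]],92.4)
a=env.get_image('scene'); overlay(a,[],350,140,110,120,'g13')
E
```

```text
t 14.075 P [0.5001 0.3931 0.1899] az 92.43 tilt 0.12 q [ 27.5  32.2  63.6   0.   84.2 -64.9] w 0.0114 F [ 1.1  4.3 -2.5]
turn ay 0.03
to [0.4995, 0.393, 0.186] d tool [-0.      0.0039  0.0006] len 0.004
```

View pics/g13.png

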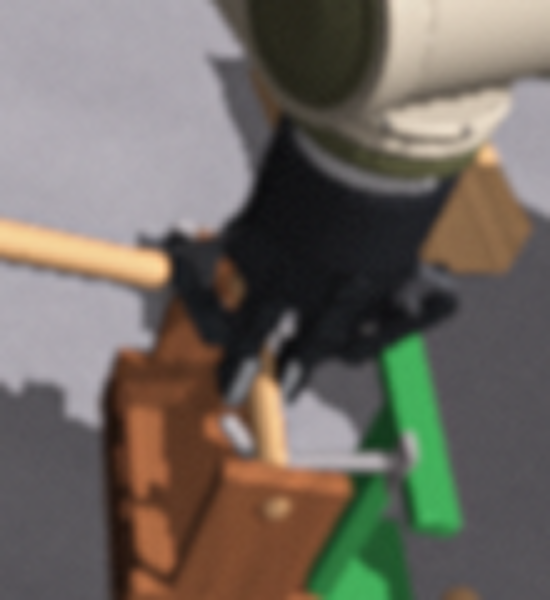

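Emit:
{"api": "carry_out", "payload": {"plan": [[[0.002,0.001,0],[0,0,0],0.005],[[0.001,0.002,0],[0,0,0],0.005],[[0,0.001,0],[0,0,0],0.005],[[0,0,0],[0,0,0],0.005]]}}

```text
time_s: 14.62
position: [0.4999, 0.396, 0.186]
tool_rot: [[-0.042, 0.001, -0.999], [0.999, 0.001, -0.042], [0.001, -1.0, -0.001]]
ft_force: [-0.8, 4.5, 2.5]
grip_width: 0.0116
```

```bash
python3 - <<'E'
from h import *
to([[.4995,.393,.186]],92.4)
E
```

```text
t 14.625 P [0.4999 0.396  0.186 ] az 92.43 tilt 0.11 q [ 27.7  32.5  63.6   0.   83.8 -64.7] w 0.0116 F [-0.8  4.5  2.5]
turn ay 0.03
to [0.4995, 0.393, 0.186] d tool [-0.003   0.      0.0006] len 0.003
```

Emit:
{"api": "carry_out", "payload": {"plan": [[[0,0,0],[0,0,0],0.02],[[0,0,0],[0,0,0],0.03],[[0,0,0],[0,0,0],0.045],[[0,0,0],[0,0,0],0.045],[[0,0,0],[0,0,0],0.045]]}}

```text
time_s: 15.25
position: [0.4998, 0.3954, 0.1853]
tool_rot: [[-0.042, -0.0, -0.999], [0.999, -0.0, -0.042], [-0.0, -1.0, 0.0]]
ft_force: [1.4, -1.0, -1.1]
grip_width: 0.0453
```

```bash
python3 - <<'E'
from h import *
to([])
a=env.get_image('scene'); overlay(a,[],350,140,110,120,'g14')
E
```

```text
t 15.25 P [0.4998 0.3954 0.1853] az 92.4 tilt 0.01 q [ 27.7  32.5  63.7  -0.   83.8 -64.7] w 0.0453 F [ 1.4 -1.  -1.1]
```

View pics/g14.png

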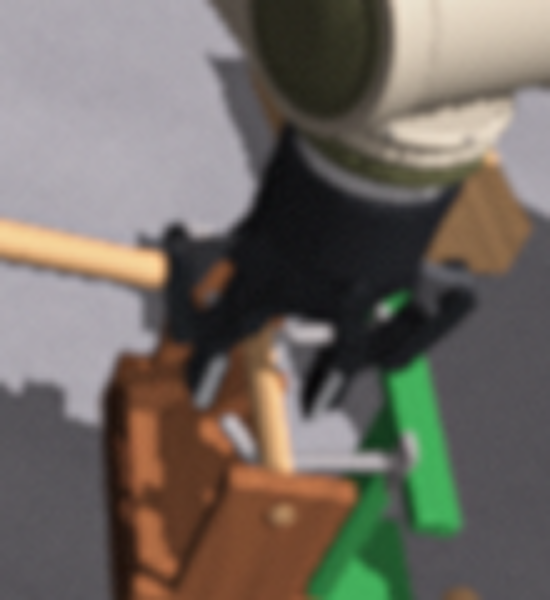

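Emit:
{"api": "carry_out", "payload": {"plan": [[[0,-0.01,0],[0,0,0],0.045],[[0,-0.02,0],[0,0,0],0.045],[[0,-0.03,0],[0,0,0],0.045],[[0,-0.04,0],[0,0,0],0.045],[[0,-0.04,0],[0,0,0],0.045],[[0,-0.02,0],[0,0,0],0.045],[[0,0,0],[0,0,0],0.045]]}}

```text
time_s: 16.18
position: [0.4999, 0.3956, 0.3473]
tool_rot: [[-0.042, 0.004, -0.999], [0.999, 0.002, -0.042], [0.002, -1.0, -0.004]]
ft_force: [-0.3, -0.7, -1.0]
grip_width: 0.0451
```

```bash
python3 - <<'E'
from h import *
to([])
a=shot('scene','h1'); b=shot('top','h2')
np.save('a1.npy',a,allow_pickle=True); np.save('b1.npy',b,allow_pickle=True)
overlay(b,[],180,150,160,70,'h3'); overlay(a,[],150,180,190,120,'h4'); overlay(b,[],180,95,180,70,'h5')
for k in ['roof_red_ridge','roof_green_ridge','roof_blue_ridge','roof_yellow_ridge']:
  for p in(a,b): print(k,[(round(o['conf'],2),np.round(o['pixel']).tolist(),int(o['mask'].sum())) for o in env.outline_of(k,p)])
E
```

```text
t 16.175 P [0.4999 0.3956 0.3473] az 92.41 tilt 0.23 q [ 27.7  29.   43.9  -0.  106.9 -64.7] w 0.0451 F [-0.3 -0.7 -1. ]
roof_red_ridge [(0.82, [232.0, 304.0], 1010)]
roof_red_ridge [(0.58, [182.0, 202.0], 716)]
roof_green_ridge [(0.86, [210.0, 183.0], 885)]
roof_green_ridge [(0.97, [184.0, 315.0], 759), (0.38, [164.0, 138.0], 1260)]
roof_blue_ridge [(0.66, [220.0, 261.0], 923)]
roof_blue_ridge [(0.9, [187.0, 241.0], 671)]
roof_yellow_ridge [(0.75, [206.0, 240.0], 858)]
roof_yellow_ridge [(0.9, [199.0, 267.0], 730)]
```

View pics/h1.png

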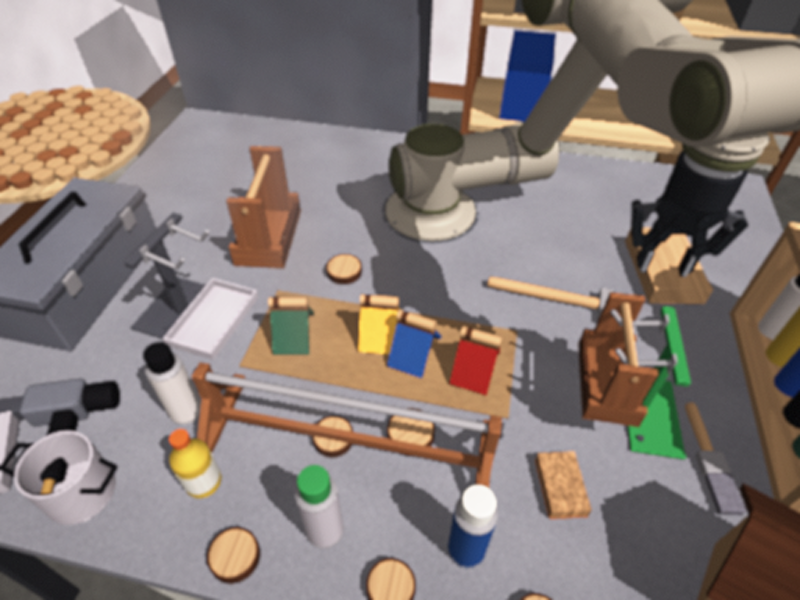

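View pics/h3.png

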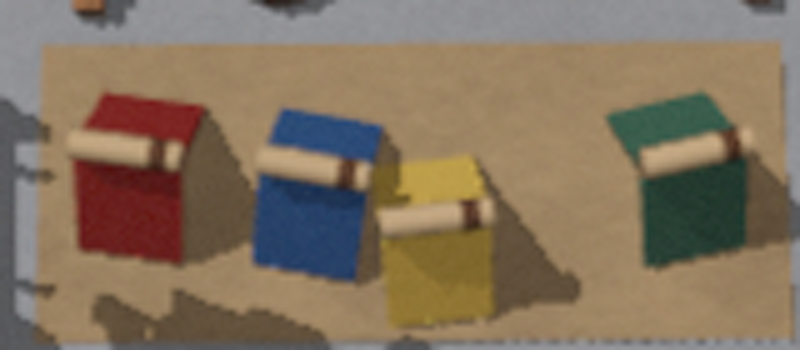

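View pics/h4.png

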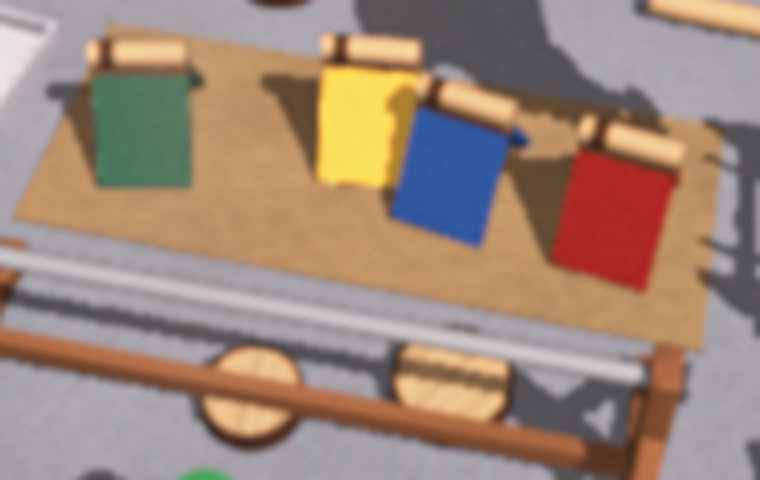

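View pics/h5.png

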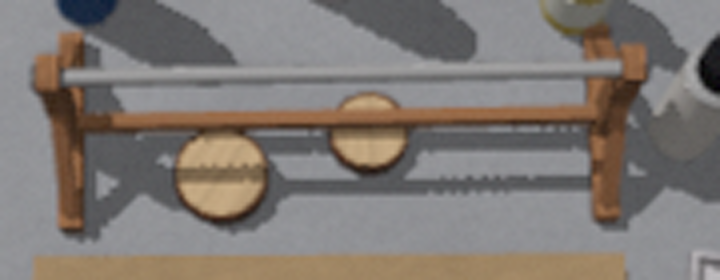

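```bash
cat > m.py <<'E'
from h import *
np.set_printoptions(precision=4,suppress=True)
a=np.load('a1.npy',allow_pickle=True).item(); b=np.load('b1.npy',allow_pickle=True).item()
S=lambda c,o,k:((c[0]+.5)/k+o[0]-.5,(c[1]+.5)/k+o[1]-.5)
T={'red':((69,143),(183,157)),'blue':((258,160),(372,178)),'yellow':((378,222),(494,211)),'green':((641,160),(752,140))}
C={'red':((684,156),(580,128)),'blue':((516,113),(418,88)),'yellow':((420,52),(322,46)),'green':((187,53),(88,53))}
for k in T:
    t=[S(c,(180,150),5) for c in T[k]]; s=[S(c,(150,180),4) for c in C[k]]
    e=[ray(b,q,.1) for q in t]; f=[ray(a,q,.1) for q in s]
    g=tri([a,b],[np.mean(s,0),np.mean(t,0)])
    for n,(u,v) in(('top',e),('scene',f)): print(k,n,(u+v)/2,'az',np.degrees(np.arctan2(u[0]-v[0],v[1]-u[1])*-1 if 0 else np.arctan2(-(u[0]-v[0]),(u[1]-v[1]))).round(1),'len',np.linalg.norm(u-v).round(4))
    print('  tri',g)
e=[ray(b,S(c,(180,95),4),.14) for c in((62,76),(622,68))]; print('bar',e)
f=[ray(a,S(c,(150,180),4),.14) for c in((645,372),(0,256))]; print('bar scene',f)
E
python3 m.py
```

```text
red top [0.4614 0.1684 0.1   ] az -7.5 len 0.0743
red scene [0.4622 0.1718 0.1   ] az -7.0 len 0.0749
  tri [0.4615 0.1704 0.0987]
blue top [0.4481 0.0465 0.1   ] az -9.5 len 0.0745
blue scene [0.4501 0.0511 0.1   ] az -6.0 len 0.0741
  tri [0.4482 0.0488 0.0974]
yellow top [ 0.4164 -0.0312  0.1   ] az 5.1 len 0.0749
yellow scene [ 0.4161 -0.0284  0.1   ] az 8.0 len 0.0736
  tri [ 0.4162 -0.0298  0.0999]
green top [ 0.4589 -0.2003  0.1   ] az 10.0 len 0.0735
green scene [ 0.4584 -0.1973  0.1   ] az 12.7 len 0.0739
  tri [ 0.4585 -0.1989  0.0999]
bar [array([0.6704, 0.1979, 0.14  ]), array([ 0.6748, -0.2543,  0.14  ])]
bar scene [array([0.6672, 0.1993, 0.14  ]), array([ 0.6747, -0.2036,  0.14  ])]
```

Emit:
{"api": "carry_out", "payload": {"plan": [[[0,0,0],[0,9.97,0],0.06],[[0,0,0],[0,9.97,0],0.06],[[0,0,0],[0,9.97,0],0.06],[[0,0,0],[0,9.97,0],0.06],[[0,0,0],[0,9.97,0],0.06],[[0,0,0],[0,9.97,0],0.06],[[0,0,0],[0,9.97,0],0.06],[[0,0,0],[0,9.97,0],0.06]]}}

```text
time_s: 17.68
position: [0.4998, 0.3955, 0.3452]
tool_rot: [[0.977, -0.0, -0.213], [0.213, -0.0, 0.977], [-0.0, -1.0, -0.0]]
ft_force: [-0.3, -0.0, -0.5]
grip_width: 0.0598
```

Emit:
{"api": "carry_out", "payload": {"plan": [[[0,0,0],[0,9.97,0],0.06],[[0,0,0],[0,9.97,0],0.06],[[0,0,0],[0,0,0],0.06],[[0,0,0],[0,0,0],0.06]]}}

```text
time_s: 18.18
position: [0.4998, 0.3955, 0.3453]
tool_rot: [[0.992, -0.0, 0.124], [-0.124, 0.0, 0.992], [-0.0, -1.0, -0.0]]
ft_force: [-0.1, 0.1, -0.5]
grip_width: 0.0601
```

```bash
python3 - <<'E'
from h import *
to([[.4615,.170,.3],[.4615,.170,.16],[.4615,.170,.087]],-7.3)
E
```

```text
t 18.175 P [0.4998 0.3955 0.3453] az -7.1 tilt 0.0 q [ 27.7  29.1  44.1   0.  106.9  34.8] w 0.0601 F [-0.1  0.1 -0.5]
turn ay 0.2
to [0.4615, 0.17, 0.3] d tool [-0.0093  0.0453 -0.2285] len 0.233
to [0.4615, 0.17, 0.16] d tool [0.   0.14 0.  ] len 0.14
to [0.4615, 0.17, 0.087] d tool [0.    0.073 0.   ] len 0.073
```

Emit:
{"api": "carry_out", "payload": {"plan": [[[-0.001,0,-0.03],[0,0.2,0],0.06],[[-0.002,0.005,-0.04],[0,0,0],0.06],[[-0.002,0.01,-0.045],[0,0,0],0.06],[[-0.002,0.01,-0.045],[0,0,0],0.06],[[-0.002,0.01,-0.045],[0,0,0],0.06],[[-0.001,0.03,-0.0235],[0,0,0],0.06],[[0,0.03,0],[0,0,0],0.06],[[0,0,0],[0,0,0],0.06]]}}

```text
time_s: 19.18
position: [0.4594, 0.1699, 0.2491]
tool_rot: [[0.992, -0.004, 0.129], [-0.129, -0.0, 0.992], [-0.004, -1.0, -0.001]]
ft_force: [0.6, 0.4, 0.7]
grip_width: 0.06
```

```bash
python3 - <<'E'
from h import *
to([[.4615,.170,.087]],-7.3)
a=env.get_image('scene'); overlay(a,[],240,120,120,140,'i1')
E
```

```text
t 19.175 P [0.4594 0.1699 0.2491] az -7.41 tilt 0.21 q [ 6.4 15.1 81.4  0.  83.7 13.8] w 0.06 F [0.6 0.4 0.7]
turn ay -0.11
to [0.4615, 0.17, 0.087] d tool [0.002  0.1621 0.0003] len 0.162
```

View pics/i1.png

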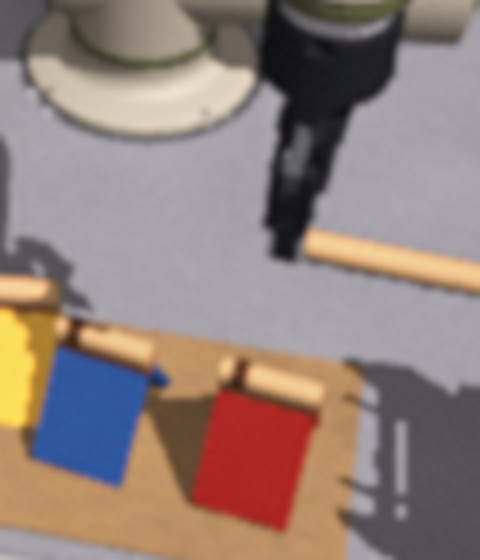

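Descend in two stages.

Emit:
{"api": "carry_out", "payload": {"plan": [[[0.001,0.03,0],[0,0,0],0.06],[[0,0.04,0],[0,0,0],0.06],[[0,0.035,0],[0,0,0],0.06],[[0,0.015,0],[0,0,0],0.06],[[0,0,0],[0,0,0],0.06]]}}

```text
time_s: 19.85
position: [0.4617, 0.1705, 0.1308]
tool_rot: [[0.992, 0.0, 0.129], [-0.129, 0.0, 0.992], [0.0, -1.0, 0.0]]
ft_force: [0.3, -0.0, 0.4]
grip_width: 0.0598
```

```bash
python3 - <<'E'
from h import *
to([[.4615,.170,.087]],-7.3)
a=env.get_image('scene'); overlay(a,[],240,160,120,110,'i2')
E
```

```text
t 19.85 P [0.4617 0.1705 0.1308] az -7.42 tilt 0.01 q [ 6.5 22.1 92.5  0.  65.4 13.9] w 0.0598 F [ 0.3 -0.   0.4]
turn ay -0.12
to [0.4615, 0.17, 0.087] d tool [-0.0001  0.0438 -0.0005] len 0.044
```

View pics/i2.png

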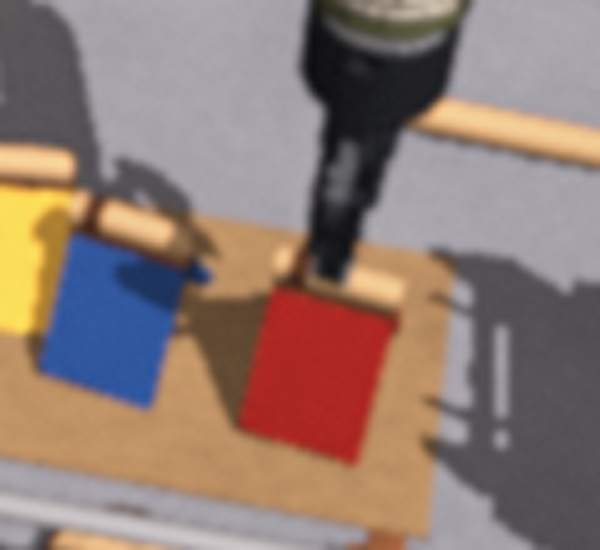

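Emit:
{"api": "carry_out", "payload": {"plan": [[[0,0.02,0],[0,0,0],0.06],[[0,0.018,0],[0,0,0],0.06],[[0,0.006,0],[0,0,0],0.06],[[0,0,0],[0,0,0],0.03],[[0,0,0],[0,0,0],0.01],[[0,0,0],[0,0,0],0.01],[[0,0,0],[0,0,0],0.01],[[0,0,0],[0,0,0],0.01]], "force": 60}}

```text
time_s: 20.9
position: [0.4617, 0.1702, 0.0872]
tool_rot: [[0.991, 0.002, 0.13], [-0.13, 0.0, 0.991], [0.002, -1.0, 0.0]]
ft_force: [-0.2, 0.2, 6.0]
grip_width: 0.0177
```

```bash
python3 - <<'E'
from h import *
to([])
a=env.get_image('scene'); overlay(a,[],240,160,120,110,'i3')
E
```

```text
t 20.9 P [0.4617 0.1702 0.0872] az -7.49 tilt 0.11 q [ 6.4 25.5 95.8  0.  58.6 13.9] w 0.0177 F [-0.2  0.2  6. ]
```

View pics/i3.png

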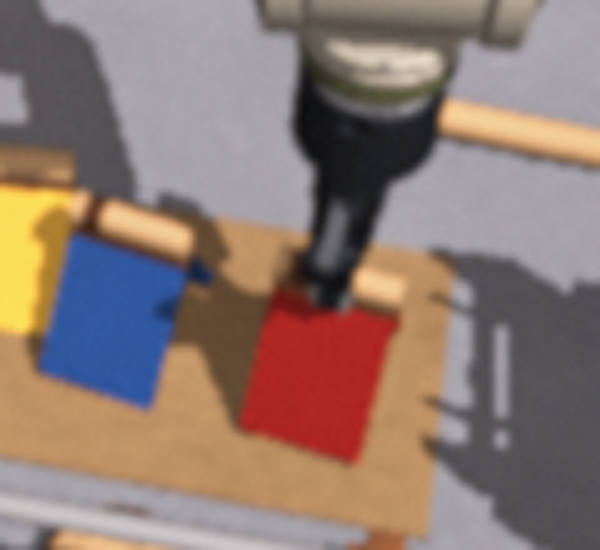

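Emit:
{"api": "carry_out", "payload": {"plan": [[[0,-0.005,0],[0,0,0],0.01],[[0,-0.015,0],[0,0,0],0.01],[[0,-0.025,0],[0,0,0],0.01],[[0,-0.035,0],[0,0,0],0.01],[[0,-0.04,0],[0,0,0],0.01],[[0,-0.035,0],[0,-4.1,0],0.01],[[0,-0.023,0],[0,-4.1,0],0.01],[[0,0,0],[0,0,0],0.01]]}}

```text
time_s: 21.95
position: [0.4614, 0.1701, 0.2655]
tool_rot: [[1.0, 0.003, -0.012], [0.012, 0.0, 1.0], [0.003, -1.0, 0.0]]
ft_force: [0.3, 0.5, -1.9]
grip_width: 0.0181
```

```bash
python3 - <<'E'
from h import *
to([[.60,.1375,.265],[.6697,.1375,.265]],.8)
a=env.get_image('scene'); overlay(a,[],240,80,130,180,'i4')
E
```

```text
t 21.95 P [0.4614 0.1701 0.2655] az 0.67 tilt 0.17 q [ 6.4 14.5 79.5 -0.  85.8  5.7] w 0.0181 F [ 0.3  0.5 -1.9]
turn ay -0.13
to [0.6, 0.1375, 0.265] d tool [ 0.1381  0.0005 -0.0345] len 0.142
to [0.6697, 0.1375, 0.265] d tool [ 0.0697  0.     -0.001 ] len 0.07
```

View pics/i4.png

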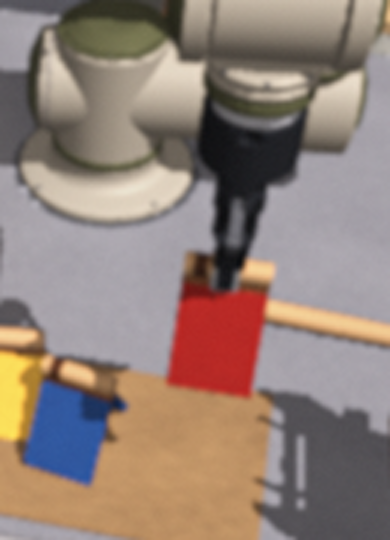

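Emit:
{"api": "carry_out", "payload": {"plan": [[[0.016,0,-0.005],[0,-0.1,0],0.01],[[0.028,0,-0.008],[0,0,0],0.01],[[0.034,0,-0.008],[0,0,0],0.01],[[0.034,0,-0.008],[0,0,0],0.01],[[0.034,0,-0.006],[0,0,0],0.01],[[0.03,0,-0.001],[0,0,0],0.01],[[0.02,0,0],[0,0,0],0.01],[[0.012,0,0],[0,0,0],0.01]]}}

```text
time_s: 23.0
position: [0.6712, 0.1362, 0.2617]
tool_rot: [[1.0, -0.003, -0.013], [0.013, -0.0, 1.0], [-0.003, -1.0, -0.0]]
ft_force: [0.2, -0.3, -0.9]
grip_width: 0.0178
```

Emit:
{"api": "carry_out", "payload": {"plan": [[[0,0,0],[0,0,0],0.01],[[0,0,0],[0,0,0],0.01]]}}

```text
time_s: 23.25
position: [0.6695, 0.1368, 0.2635]
tool_rot: [[1.0, -0.001, -0.014], [0.014, -0.0, 1.0], [-0.001, -1.0, -0.0]]
ft_force: [-0.7, -0.2, -1.8]
grip_width: 0.0182
```

```bash
cat >> h.py <<'E'
BAR=(.672,-.0275,np.radians(.8))
def slot(l,z,off=0): F=fr(*BAR); return np.round(F([[off,l,z]])[0],4).tolist()
def barlines(ls):
    F=fr(*BAR); L=[(F([[s,-.226,.14],[s,.226,.14]]),(0,0,255)) for s in(-.007,.007)]
    return L
def roof(F,zp,c=(0,255,0)):
    # F frame at pole; box of roof: ends
    h=np.radians(33); L=[]
    for y in(-.036,.036):
        L.append((F([[-.0565,y,zp-.097],[0,y,zp-.01],[.0565,y,zp-.097]]),c))
    L.append((F([[0,-.036,zp],[0,.036,zp]]),c)); L.append((F([[.0565,-.036,zp-.097],[.0565,.036,zp-.097]]),c)); return L
def look(tag,cams='ab',rt=True):
    s=env.observe(); P=s['position']; R=np.array(s['tool_rot']); az=np.arctan2(R[1,0],R[0,0]); F=fr(P[0],P[1],az)
    L=barlines([])+(roof(F,P[2]+.013) if rt else [])
    u=None
    for c in cams:
        p=env.get_image({'a':'scene','b':'top'}[c]); uv=np.round(proj(p,[P[0],P[1],P[2]-.03])[0]).astype(int)
        c0=min(max(uv[0]-65,0),382); r0=min(max(uv[1]-55,0),284); overlay(p,L,c0,r0,130,100,tag+c)
E
python3 - <<'E'
from h import *
for l in(.165,.055,-.055,-.165): print(l,slot(l,.265))
to([slot(.165,.265)],.8); look('j1')
E
```

```text
0.165 [0.6697, 0.1375, 0.265]
0.055 [0.6712, 0.0275, 0.265]
-0.055 [0.6728, -0.0825, 0.265]
-0.165 [0.6743, -0.1925, 0.265]
t 23.25 P [0.6695 0.1368 0.2635] az 0.78 tilt 0.08 q [ 1.6 35.4 45.7 -0.  99.   0.9] w 0.0182 F [-0.7 -0.2 -1.8]
turn ay -0.02
to [0.6697, 0.1375, 0.265] d tool [ 0.0002 -0.0015  0.0007] len 0.002
```

View pics/j1a.png

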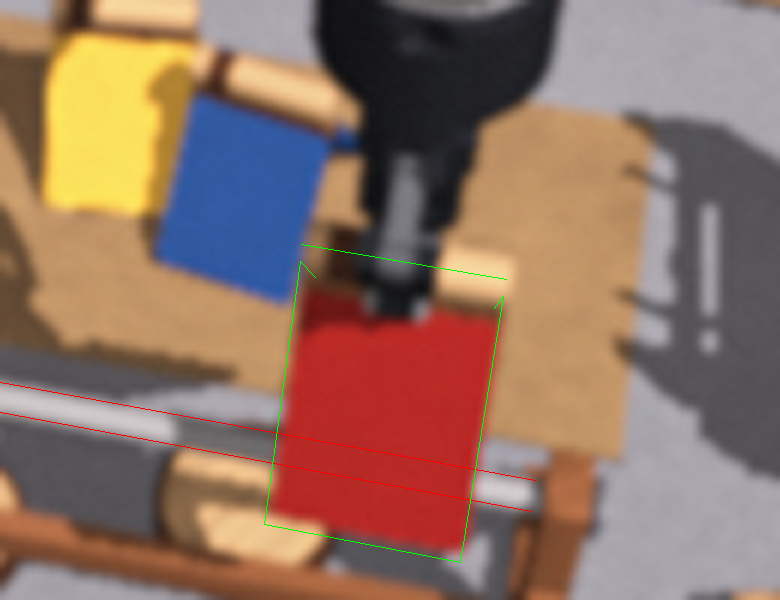

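View pics/j1b.png

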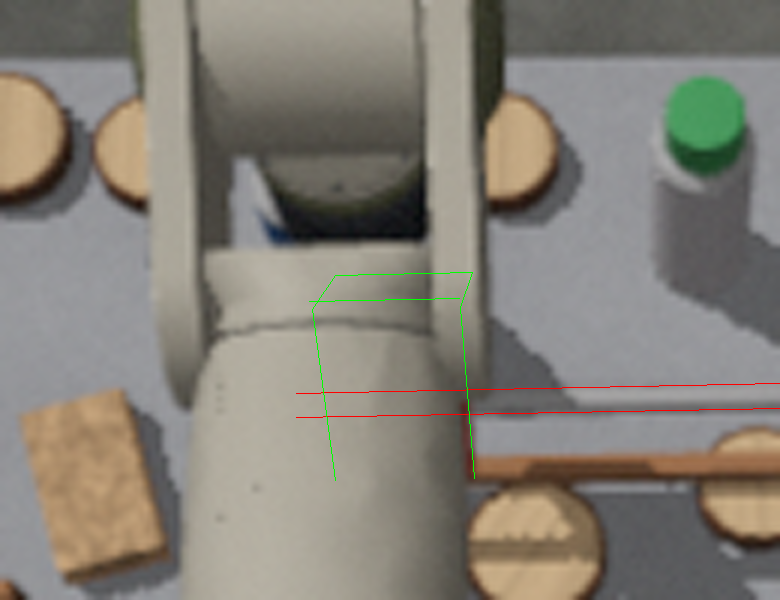

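Emit:
{"api": "carry_out", "payload": {"plan": [[[0,0.01,0],[0,0,0],0.01],[[0,0.02,0],[0,0,0],0.01],[[0,0.025,0],[0,0,0],0.01],[[0,0.02,0],[0,0,0],0.01],[[0,0.01,0],[0,0,0],0.01],[[0,0.005,0],[0,0,0],0.01],[[0,0,0],[0,0,0],0.01]]}}

```text
time_s: 24.22
position: [0.6697, 0.137, 0.1746]
tool_rot: [[1.0, 0.0, -0.014], [0.014, -0.0, 1.0], [0.0, -1.0, -0.0]]
ft_force: [0.5, -0.7, -0.0]
grip_width: 0.0176
```

```bash
python3 - <<'E'
from h import *
to([slot(.165,.161)],.8); look('j2','a')
E
```

```text
t 24.225 P [0.6697 0.137  0.1746] az 0.8 tilt 0.03 q [ 1.7 37.8 55.5 -0.  86.7  0.9] w 0.0176 F [ 0.5 -0.7 -0. ]
turn ay 0.0
to [0.6697, 0.1375, 0.161] d tool [-0.      0.0136  0.0005] len 0.014
```

View pics/j2a.png

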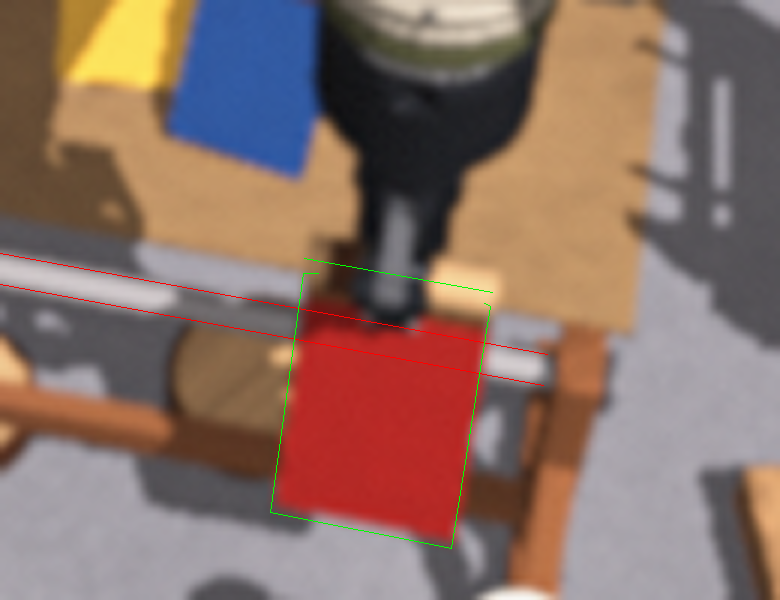

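Emit:
{"api": "carry_out", "payload": {"plan": [[[0,0.005,0],[0,0,0],0.01],[[0,0.004,0],[0,0,0],0.01],[[0,0.002,0],[0,0,0],0.01],[[0,0.002,0],[0,0,0],0.01],[[0,0,0],[0,0,0],0.01]]}}

```text
time_s: 24.9
position: [0.6703, 0.1369, 0.1618]
tool_rot: [[1.0, 0.002, -0.014], [0.014, 0.0, 1.0], [0.002, -1.0, -0.0]]
ft_force: [3.4, -0.1, 0.6]
grip_width: 0.0178
```

Emit:
{"api": "carry_out", "payload": {"plan": [[[0.001,0,0],[0,0,0],0.01],[[0,0.001,0],[0,0,0],0.01],[[0,0.001,0],[0,0,0],0.01],[[0,0,0],[0,0,0],0.01]]}}

```text
time_s: 25.4
position: [0.6707, 0.1369, 0.1616]
tool_rot: [[1.0, 0.002, -0.014], [0.014, -0.0, 1.0], [0.002, -1.0, -0.0]]
ft_force: [-4.0, -2.2, 12.8]
grip_width: 0.0182
```

Emit:
{"api": "carry_out", "payload": {"plan": [[[0,-0.001,0],[0,0,0],0.025],[[0,0,0],[0,0,0],0.04],[[0,0,0],[0,0,0],0.06],[[0,0,0],[0,0,0],0.06],[[0,0,0],[0,0,0],0.06]]}}

```text
time_s: 26.02
position: [0.6706, 0.137, 0.1602]
tool_rot: [[1.0, -0.0, -0.014], [0.014, -0.0, 1.0], [-0.0, -1.0, -0.0]]
ft_force: [0.4, 0.5, 0.1]
grip_width: 0.0598
```

Emit:
{"api": "carry_out", "payload": {"plan": [[[0,-0.01,0],[0,0,0],0.06],[[0,-0.02,0],[0,0,0],0.06],[[0,-0.03,0],[0,0,0],0.06],[[0,-0.03,0],[0,0,0],0.06],[[-0.02,-0.02,0],[0,0,0],0.06],[[-0.04,0,0],[0,0,0],0.06],[[-0.05,0,0],[0,0,0],0.06],[[-0.05,0,0],[0,0,0],0.06]]}}

```text
time_s: 27.02
position: [0.5091, 0.1347, 0.2711]
tool_rot: [[1.0, 0.001, -0.014], [0.014, 0.0, 1.0], [0.001, -1.0, 0.0]]
ft_force: [0.5, -0.4, -0.3]
grip_width: 0.0601
```

```bash
python3 - <<'E'
from h import *
to([[.449,.048,.26],[.449,.048,.13],[.449,.048,.087]],-8.3)
a=env.get_image('scene'); b=env.get_image('top'); np.save('a1.npy',a,allow_pickle=True); np.save('b1.npy',b,allow_pickle=True)
F=fr(*slot(.165,0)[:2],np.radians(.8)); L=roof(F,.174)+barlines([])
overlay(a,L,150,180,190,130,'k1'); overlay(b,L,170,90,190,130,'k2')
E
```

```text
t 27.025 P [0.5091 0.1347 0.2711] az 0.8 tilt 0.07 q [ 1.9 17.9 73.7 -0.  88.4  1.1] w 0.0601 F [ 0.5 -0.4 -0.3]
turn ay 9.1
to [0.449, 0.048, 0.26] d tool [-0.047   0.0111 -0.0945] len 0.106
to [0.449, 0.048, 0.13] d tool [0.   0.13 0.  ] len 0.13
to [0.449, 0.048, 0.087] d tool [0.    0.043 0.   ] len 0.043
```

View pics/k1.png

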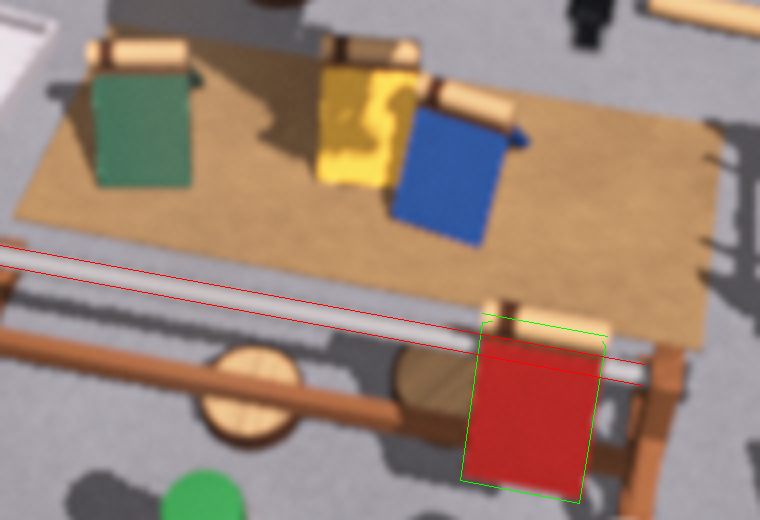

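View pics/k2.png

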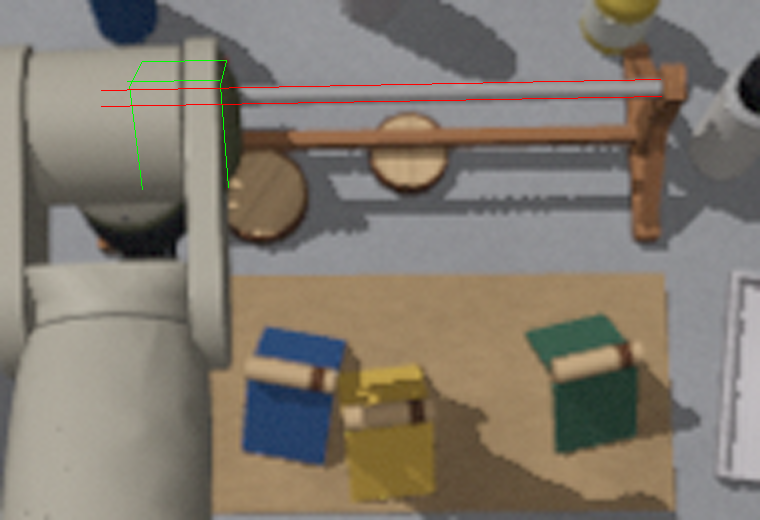

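Emit:
{"api": "carry_out", "payload": {"plan": [[[0,0,0],[0,8.9,0],0.06],[[-0.015,0,-0.03],[0,0,0],0.06],[[-0.016,0.006,-0.034],[0,0,0],0.06],[[-0.016,0.025,-0.03],[0,0,0],0.06],[[0,0.035,0],[0,0,0],0.06],[[0,0.04,0],[0,0,0],0.06],[[0,0.03,0],[0,0,0],0.06],[[0,0,0],[0,0,0],0.06]]}}

```text
time_s: 28.12
position: [0.4508, 0.0482, 0.1336]
tool_rot: [[0.99, -0.003, 0.141], [-0.141, 0.0, 0.99], [-0.003, -1.0, -0.0]]
ft_force: [-0.4, -0.8, 0.1]
grip_width: 0.0597
```

```bash
sed -i 's/^BAR=.*/BAR=(.6725,-.0275,np.radians(.6))/' h.py; python3 - <<'E'
from h import *
to([[.449,.048,.087]],-8.1)
look('k3','a',False)
E
```

```text
t 28.125 P [0.4508 0.0482 0.1336] az -8.11 tilt 0.17 q [-8.9 18.5 97.9 -0.  63.7 -0.8] w 0.0597 F [-0.4 -0.8  0.1]
turn ay -0.01
to [0.449, 0.048, 0.087] d tool [-0.0017  0.0466 -0.0005] len 0.047
```

View pics/k3a.png

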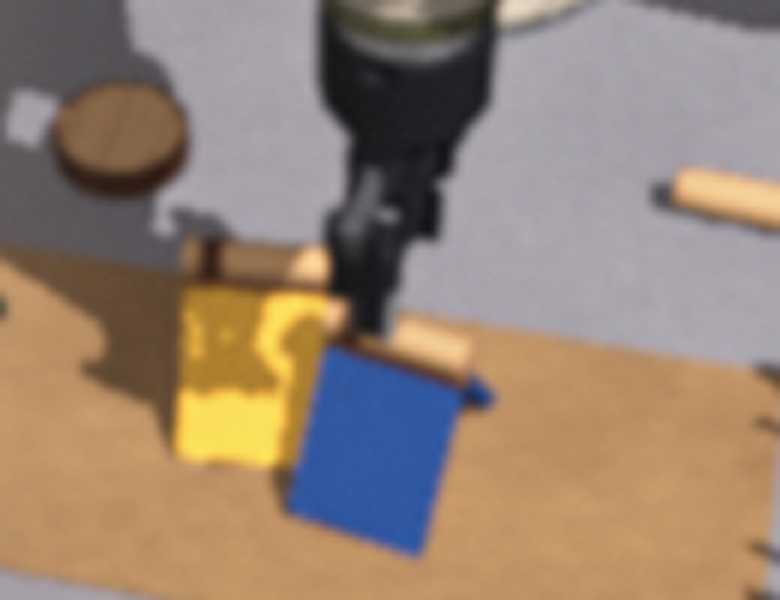

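Emit:
{"api": "carry_out", "payload": {"plan": [[[-0.001,0.02,0.0015],[0,0,0],0.06],[[0,0.02,0],[0,0,0],0.06],[[0,0.0065,0],[0,0,0],0.06],[[0,0,0],[0,0,0],0.03],[[0,0,0],[0,0,0],0.01],[[0,0,0],[0,0,0],0.01],[[0,0,0],[0,0,0],0.01],[[0,0,0],[0,0,0],0.01]], "force": 60}}

```text
time_s: 29.18
position: [0.4507, 0.0498, 0.0887]
tool_rot: [[0.99, 0.002, 0.141], [-0.141, -0.0, 0.99], [0.002, -1.0, -0.0]]
ft_force: [0.0, -0.5, 6.9]
grip_width: 0.0177
```

Emit:
{"api": "carry_out", "payload": {"plan": [[[0,-0.005,0],[0,0,0],0.01],[[0,-0.015,0],[0,0,0],0.01],[[0,-0.025,0],[0,0,0],0.01],[[0,-0.035,0],[0,0,0],0.01],[[0,-0.04,0],[0,0,0],0.01],[[0,-0.035,0],[0,-4.3,0],0.01],[[0,-0.023,0],[0,-4.4,0],0.01],[[0,0,0],[0,0,0],0.01]]}}

```text
time_s: 30.18
position: [0.4504, 0.0499, 0.2669]
tool_rot: [[1.0, 0.003, -0.01], [0.01, -0.0, 1.0], [0.003, -1.0, -0.0]]
ft_force: [-0.4, -0.4, -2.1]
grip_width: 0.0176
```

```bash
python3 - <<'E'
from h import *
to([slot(.055,.265)],.6)
look('k4','a')
E
```

```text
t 30.175 P [0.4504 0.0499 0.2669] az 0.57 tilt 0.16 q [-8.7 10.4 84.8  0.  84.7 -9.3] w 0.0176 F [-0.4 -0.4 -2.1]
turn ay -0.03
to [0.6719, 0.0275, 0.265] d tool [ 0.2213  0.0019 -0.0247] len 0.223
```

View pics/k4a.png

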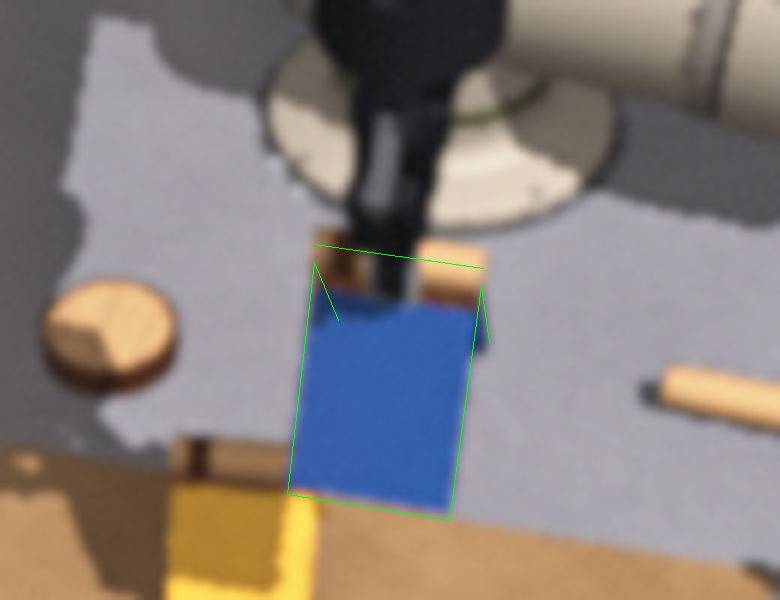

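Emit:
{"api": "carry_out", "payload": {"plan": [[[0.016,0,-0.006],[0,0,0],0.01],[[0.028,0,-0.008],[0,0,0],0.01],[[0.035,0,-0.007],[0,0,0],0.01],[[0.036,0,-0.004],[0,0,0],0.01],[[0.036,0,0],[0,0,0],0.01],[[0.034,0,0],[0,0,0],0.01],[[0.023,0,0],[0,0,0],0.01],[[0.013,0,0],[0,0,0],0.01]]}}

```text
time_s: 31.22
position: [0.673, 0.0267, 0.263]
tool_rot: [[1.0, -0.003, -0.009], [0.009, 0.0, 1.0], [-0.003, -1.0, 0.0]]
ft_force: [0.4, 0.7, -1.5]
grip_width: 0.0179
```

Emit:
{"api": "carry_out", "payload": {"plan": [[[0,0,0],[0,0,0],0.01],[[0,0,0],[0,0,0],0.01]]}}

```text
time_s: 31.48
position: [0.6712, 0.0271, 0.2649]
tool_rot: [[1.0, -0.001, -0.01], [0.01, 0.0, 1.0], [-0.001, -1.0, 0.0]]
ft_force: [0.2, -0.1, -0.3]
grip_width: 0.0177
```

```bash
python3 - <<'E'
from h import *
to([slot(.055,.1627)],.6)
look('k5','a')
E
```

```text
t 31.475 P [0.6712 0.0271 0.2649] az 0.58 tilt 0.08 q [-7.8 34.  48.  -0.  98.1 -8.3] w 0.0177 F [ 0.2 -0.1 -0.3]
turn ay -0.02
to [0.6719, 0.0275, 0.1627] d tool [0.0007 0.1022 0.0004] len 0.102
```

View pics/k5a.png

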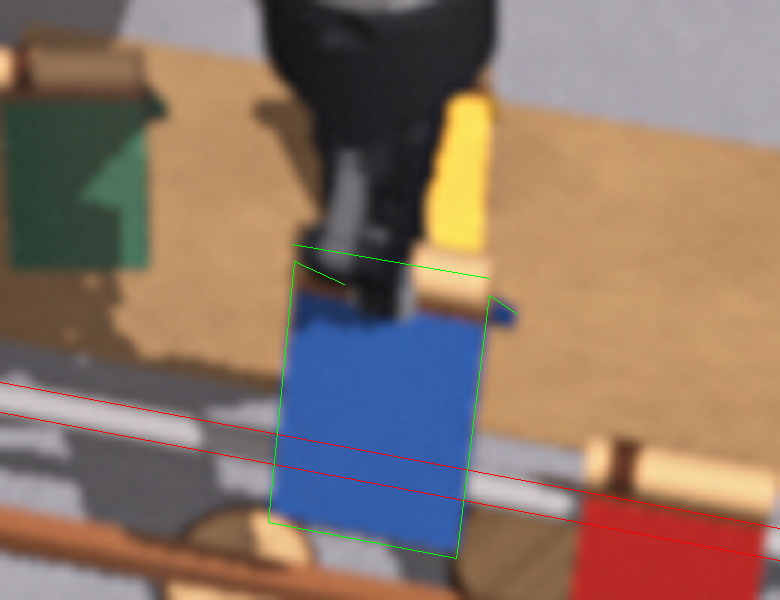

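Good. Lower.

Emit:
{"api": "carry_out", "payload": {"plan": [[[0.0005,0.01,0],[0,0,0],0.01],[[0,0.02,0],[0,0,0],0.01],[[0,0.025,0],[0,0,0],0.01],[[0,0.02,0],[0,0,0],0.01],[[0,0.012,0],[0,0,0],0.01],[[0,0.008,0],[0,0,0],0.01],[[0,0.004,0],[0,0,0],0.01],[[0,0,0],[0,0,0],0.01]]}}

```text
time_s: 32.52
position: [0.6719, 0.0272, 0.167]
tool_rot: [[1.0, 0.0, -0.011], [0.011, -0.0, 1.0], [0.0, -1.0, -0.0]]
ft_force: [-1.3, -0.1, -2.1]
grip_width: 0.0182
```

Emit:
{"api": "carry_out", "payload": {"plan": [[[0,0.002,0],[0,0,0],0.01],[[0,0,0],[0,0,0],0.01]]}}

```text
time_s: 32.78
position: [0.6719, 0.0272, 0.165]
tool_rot: [[1.0, 0.0, -0.011], [0.011, -0.0, 1.0], [0.0, -1.0, -0.0]]
ft_force: [0.2, 0.0, -1.7]
grip_width: 0.0178
```

Emit:
{"api": "carry_out", "payload": {"plan": [[[0,0.0015,0],[0,0,0],0.01],[[0,0.001,0],[0,0,0],0.01],[[0,0,0],[0,0,0],0.01]]}}

```text
time_s: 33.15
position: [0.6722, 0.0271, 0.1634]
tool_rot: [[1.0, 0.002, -0.011], [0.011, -0.0, 1.0], [0.002, -1.0, -0.0]]
ft_force: [-0.6, 0.2, 4.5]
grip_width: 0.0179
```

Contact and centred. Release and retreat.

Emit:
{"api": "carry_out", "payload": {"plan": [[[0,0,0],[0,0,0],0.025],[[0,0,0],[0,0,0],0.04],[[0,0,0],[0,0,0],0.06],[[0,0,0],[0,0,0],0.06],[[0,-0.01,0],[0,0,0],0.06],[[0,-0.02,0],[0,0,0],0.06],[[0,-0.03,0],[0,0,0],0.06],[[0,-0.03,0],[0,0,0],0.06]]}}

```text
time_s: 34.15
position: [0.6718, 0.0273, 0.2541]
tool_rot: [[1.0, 0.001, -0.011], [0.011, -0.0, 1.0], [0.001, -1.0, -0.0]]
ft_force: [-0.4, 0.1, -0.3]
grip_width: 0.0599
```

Emit:
{"api": "carry_out", "payload": {"plan": [[[-0.02,-0.01,0],[0,0,0],0.06],[[-0.04,0,0],[0,0,0],0.06],[[-0.04,0,0],[0,0,0],0.06],[[-0.02,0,0],[0,0,0],0.06],[[0,0,0],[0,0,0],0.06]]}}

```text
time_s: 34.78
position: [0.5513, 0.0261, 0.2637]
tool_rot: [[1.0, 0.002, -0.01], [0.01, -0.0, 1.0], [0.002, -1.0, -0.0]]
ft_force: [0.4, -0.3, 0.3]
grip_width: 0.0599
```

```bash
python3 - <<'E'
from h import *
to([[.4165,-.0295,.26],[.4165,-.0295,.087]],6.5)
a=env.get_image('scene'); b=env.get_image('top'); 
overlay(a,[],150,180,190,140,'l1'); overlay(b,[],170,90,190,130,'l2')
E
```

```text
t 34.775 P [0.5513 0.0261 0.2637] az 0.6 tilt 0.1 q [ -9.6  20.8  70.6  -0.   88.6 -10.2] w 0.0599 F [ 0.4 -0.3  0.3]
turn ay -5.9
to [0.4165, -0.0295, 0.26] d tool [-0.1402  0.0037 -0.04  ] len 0.146
to [0.4165, -0.0295, 0.087] d tool [0.    0.173 0.   ] len 0.173
```

View pics/l1.png

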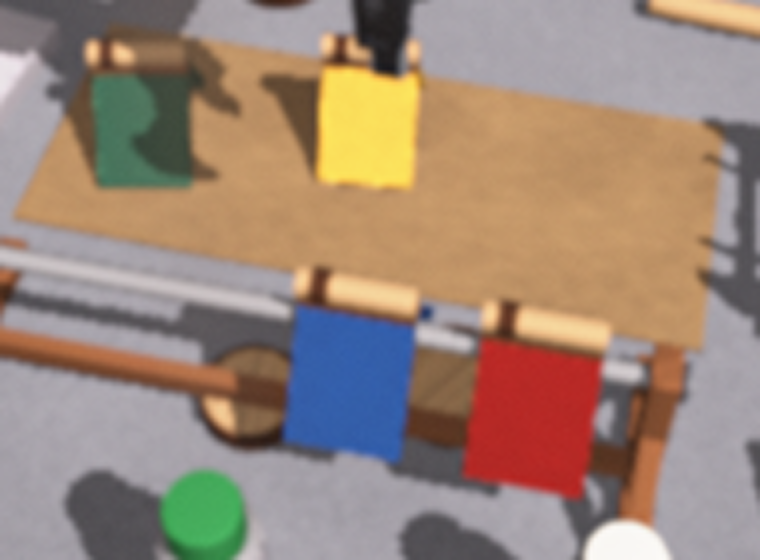

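View pics/l2.png

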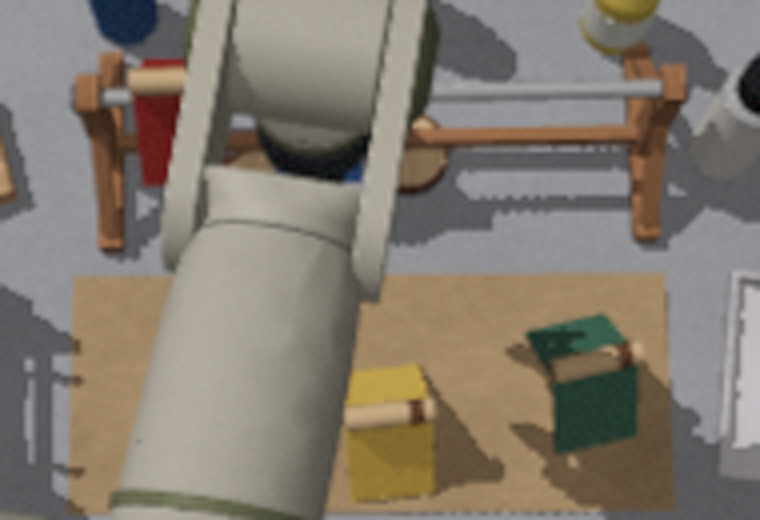

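Emit:
{"api": "carry_out", "payload": {"plan": [[[0,0,0],[0,-5.9,0],0.06],[[-0.025,0,-0.007],[0,0,0],0.06],[[-0.035,0,-0.011],[0,0,0],0.06],[[-0.04,0.01,-0.011],[0,0,0],0.06],[[-0.03,0.03,-0.009],[0,0,0],0.06],[[-0.01,0.04,0],[0,0,0],0.06],[[0,0.04,0],[0,0,0],0.06],[[0,0.01,0],[0,0,0],0.06]]}}

```text
time_s: 35.88
position: [0.4171, -0.0277, 0.1309]
tool_rot: [[0.994, -0.003, -0.113], [0.113, 0.001, 0.994], [-0.003, -1.0, 0.002]]
ft_force: [0.6, 0.5, 0.3]
grip_width: 0.0601
```

```bash
python3 - <<'E'
from h import *
to([[.4165,-.0295,.087]],6.5)
look('l3','a',False)
E
```

```text
t 35.875 P [ 0.4171 -0.0277  0.1309] az 6.49 tilt 0.2 q [-20.1  15.6 103.2   0.   61.4 -26.6] w 0.0601 F [0.6 0.5 0.3]
turn ay -0.01
to [0.4165, -0.0295, 0.087] d tool [-0.0008  0.0439 -0.0017] len 0.044
```

View pics/l3a.png

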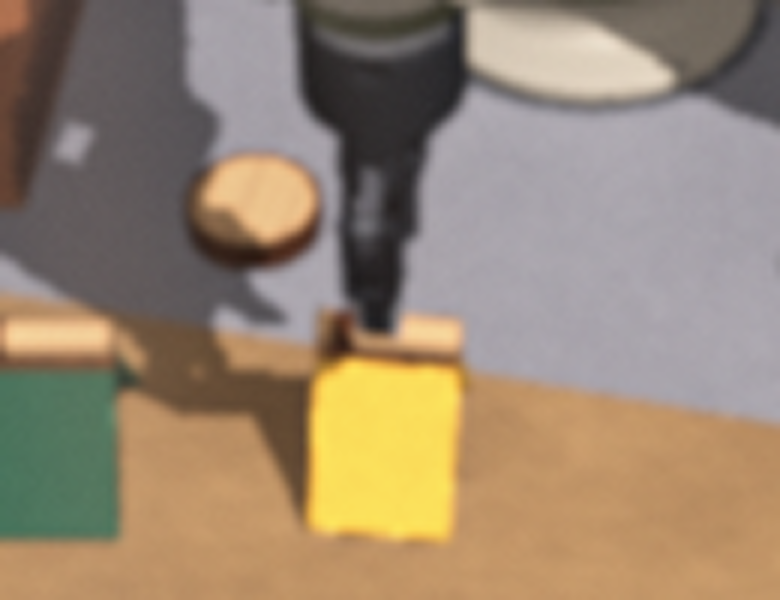

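Emit:
{"api": "carry_out", "payload": {"plan": [[[0,0.02,0],[0,0,0],0.06],[[0,0.018,0],[0,0,0],0.06],[[0,0.005,0],[0,0,0],0.06],[[0,0,0],[0,0,0],0.03],[[0,0,0],[0,0,0],0.01],[[0,0,0],[0,0,0],0.01],[[0,0,0],[0,0,0],0.01],[[0,0,0],[0,0,0],0.01]], "force": 60}}

```text
time_s: 36.92
position: [0.4175, -0.0278, 0.0899]
tool_rot: [[0.994, 0.001, -0.113], [0.113, -0.001, 0.994], [0.001, -1.0, -0.001]]
ft_force: [-0.9, 0.3, 6.2]
grip_width: 0.0178
```

Emit:
{"api": "carry_out", "payload": {"plan": [[[0,-0.005,0],[0,0,0],0.01],[[0,-0.015,0],[0,0,0],0.01],[[0,-0.025,0],[0,0,0],0.01],[[0,-0.035,0],[0,0,0],0.01],[[0,-0.04,0],[0,0,0],0.01],[[0,-0.035,0],[0,3,0],0.01],[[0,-0.023,0],[0,2.9,0],0.01],[[0,0,0],[0,0,0],0.01]]}}

```text
time_s: 37.92
position: [0.4173, -0.0277, 0.2683]
tool_rot: [[1.0, 0.003, -0.011], [0.011, -0.001, 1.0], [0.003, -1.0, -0.001]]
ft_force: [0.3, 0.3, -2.1]
grip_width: 0.018
```

```bash
python3 - <<'E'
from h import *
to([slot(-.055,.265)],.6)
look('l4','a')
E
```

```text
t 37.925 P [ 0.4173 -0.0277  0.2683] az 0.63 tilt 0.16 q [-20.1   6.6  89.1   0.   84.1 -20.7] w 0.018 F [ 0.3  0.3 -2.1]
turn ay 0.03
to [0.6731, -0.0825, 0.265] d tool [ 0.2552  0.0033 -0.0575] len 0.262
```

View pics/l4a.png

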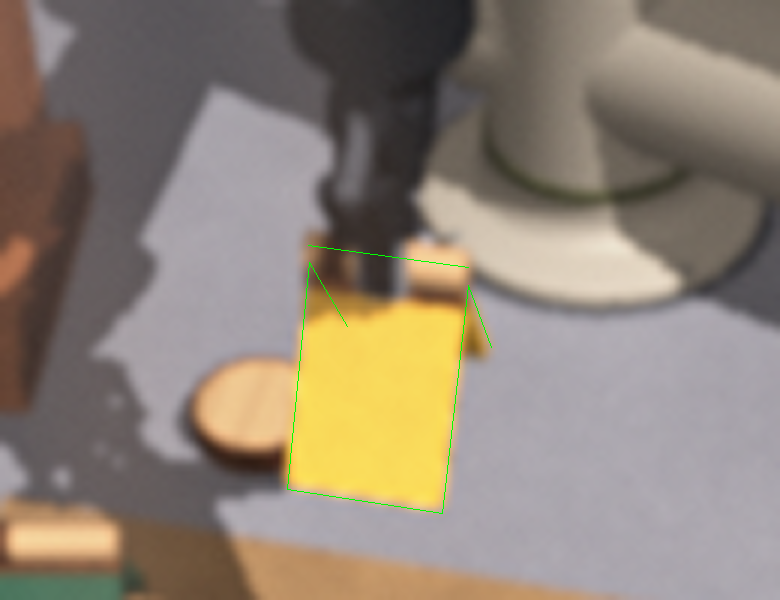

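Emit:
{"api": "carry_out", "payload": {"plan": [[[0.016,0,-0.012],[0,0,0],0.01],[[0.03,0,-0.018],[0,0,0],0.01],[[0.04,0,-0.016],[0,0,0],0.01],[[0.042,0,-0.0115],[0,0,0],0.01],[[0.042,0,0],[0,0,0],0.01],[[0.04,0,0],[0,0,0],0.01],[[0.03,0,0],[0,0,0],0.01],[[0.0155,0,0],[0,0,0],0.01]]}}

```text
time_s: 38.98
position: [0.6741, -0.0823, 0.2641]
tool_rot: [[1.0, -0.004, -0.012], [0.012, 0.001, 1.0], [-0.004, -1.0, 0.001]]
ft_force: [0.0, -0.0, -1.4]
grip_width: 0.0177
```

Emit:
{"api": "carry_out", "payload": {"plan": [[[0,0,0],[0,0,0],0.01],[[0,0,0],[0,0,0],0.01]]}}

```text
time_s: 39.22
position: [0.6725, -0.0824, 0.2664]
tool_rot: [[1.0, -0.002, -0.011], [0.011, 0.0, 1.0], [-0.002, -1.0, 0.001]]
ft_force: [0.3, -0.6, -1.2]
grip_width: 0.0176
```

```bash
python3 - <<'E'
from h import *
to([slot(-.055,.164)],.6)
look('l5','a')
E
```

```text
t 39.225 P [ 0.6725 -0.0824  0.2664] az 0.62 tilt 0.11 q [-17.   34.6  46.5  -0.   98.9 -17.6] w 0.0176 F [ 0.3 -0.6 -1.2]
turn ay 0.02
to [0.6731, -0.0825, 0.164] d tool [ 6.000e-04  1.024e-01 -1.000e-04] len 0.102
```

View pics/l5a.png

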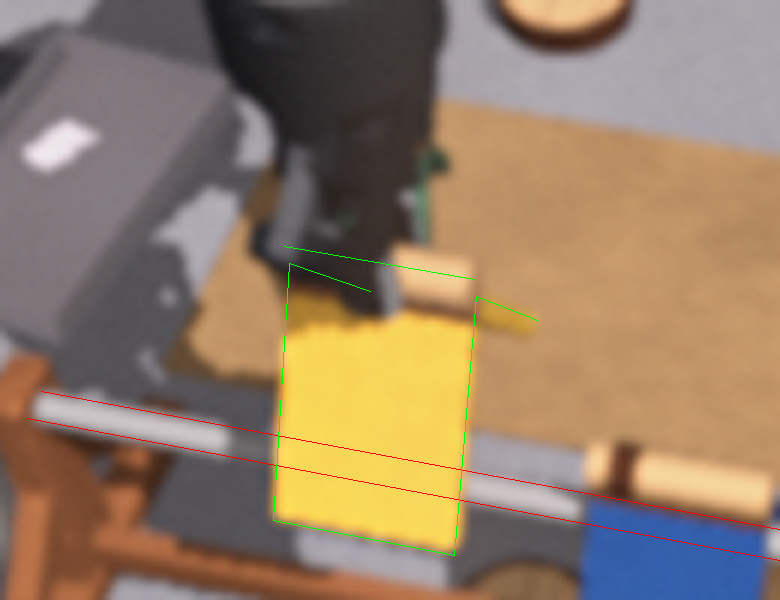

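Emit:
{"api": "carry_out", "payload": {"plan": [[[0.0005,0.01,0],[0,0,0],0.01],[[0,0.02,0],[0,0,0],0.01],[[0,0.025,0],[0,0,0],0.01],[[0,0.02,0],[0,0,0],0.01],[[0,0.012,0],[0,0,0],0.01],[[0,0.008,0],[0,0,0],0.01],[[0,0.005,0],[0,0,0],0.01],[[0,0,0],[0,0,0],0.01]]}}

```text
time_s: 40.28
position: [0.6737, -0.0824, 0.1674]
tool_rot: [[1.0, 0.0, -0.011], [0.011, -0.0, 1.0], [0.0, -1.0, -0.0]]
ft_force: [-0.6, -0.0, -2.0]
grip_width: 0.0179
```

Emit:
{"api": "carry_out", "payload": {"plan": [[[0,0.0015,0],[0,0,0],0.01],[[0,0.001,0],[0,0,0],0.01],[[0,0,0],[0,0,0],0.01]]}}

```text
time_s: 40.65
position: [0.6737, -0.0824, 0.1649]
tool_rot: [[1.0, 0.0, -0.011], [0.011, -0.0, 1.0], [0.0, -1.0, -0.0]]
ft_force: [-0.1, -0.6, -2.6]
grip_width: 0.018
```

Emit:
{"api": "carry_out", "payload": {"plan": [[[0,0.001,0],[0,0,0],0.01],[[0,0.001,0],[0,0,0],0.01],[[0,0,0],[0,0,0],0.01]]}}

```text
time_s: 41.02
position: [0.6738, -0.0824, 0.1645]
tool_rot: [[1.0, 0.002, -0.011], [0.011, -0.001, 1.0], [0.002, -1.0, -0.001]]
ft_force: [-3.6, 1.3, 6.7]
grip_width: 0.0178
```

Seated; release and go for green (its estimate: 0.4585, -0.199, az 11).

Emit:
{"api": "carry_out", "payload": {"plan": [[[0,0,0],[0,0,0],0.025],[[0,0,0],[0,0,0],0.04],[[0,0,0],[0,0,0],0.06],[[0,0,0],[0,0,0],0.06],[[0,-0.01,0],[0,0,0],0.06],[[0,-0.02,0],[0,0,0],0.06],[[0,-0.03,0],[0,0,0],0.06],[[0,-0.03,0],[0,0,0],0.06]]}}

```text
time_s: 42.02
position: [0.6736, -0.0824, 0.2546]
tool_rot: [[1.0, 0.001, -0.011], [0.011, -0.0, 1.0], [0.001, -1.0, -0.0]]
ft_force: [-0.5, -0.4, -0.2]
grip_width: 0.06
```

Emit:
{"api": "carry_out", "payload": {"plan": [[[-0.02,-0.01,0],[0,0,0],0.06],[[-0.04,0,0],[0,0,0],0.06],[[-0.04,0,0],[0,0,0],0.06],[[-0.02,0,0],[0,-5.2,0],0.06],[[0,0,0],[0,-5.2,0],0.06],[[0,0,0],[0,0,0],0.06]]}}

```text
time_s: 42.78
position: [0.5537, -0.0837, 0.2637]
tool_rot: [[0.982, 0.001, -0.19], [0.19, -0.0, 0.982], [0.001, -1.0, -0.001]]
ft_force: [0.7, 0.4, 0.9]
grip_width: 0.0598
```

```bash
python3 - <<'E'
from h import *
to([[.4585,-.198,.26],[.4585,-.198,.087]],11)
a=env.get_image('scene'); b=env.get_image('top'); 
overlay(a,[],150,180,190,140,'n1'); overlay(b,[],170,90,190,130,'n2')
E
```

```text
t 42.775 P [ 0.5537 -0.0837  0.2637] az 10.95 tilt 0.08 q [-20.7  21.6  69.2  -0.   89.1 -31.7] w 0.0598 F [0.7 0.4 0.9]
turn ay -0.05
to [0.4585, -0.198, 0.26] d tool [-0.1152  0.0037 -0.094 ] len 0.149
to [0.4585, -0.198, 0.087] d tool [0.    0.173 0.   ] len 0.173
```

View pics/n1.png

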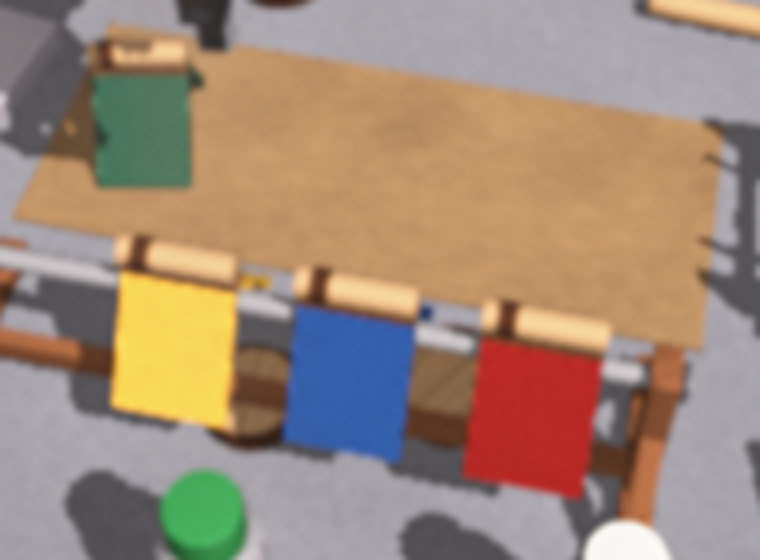

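View pics/n2.png

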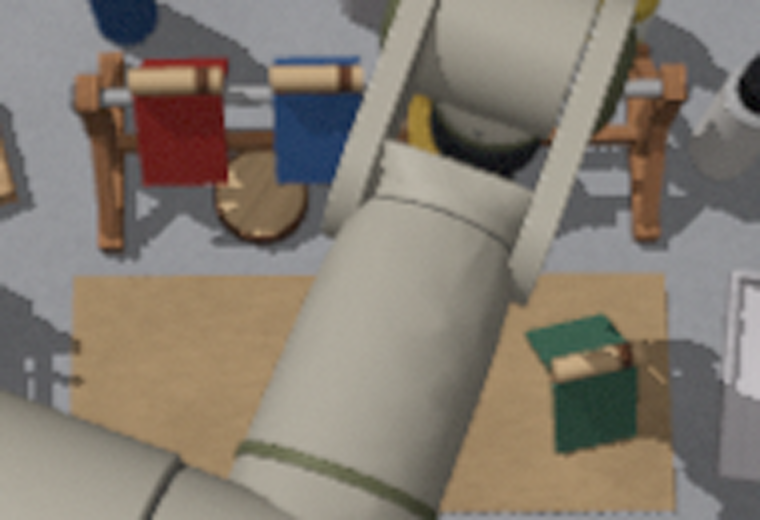

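Emit:
{"api": "carry_out", "payload": {"plan": [[[-0.02,0,-0.018],[0,0,0],0.06],[[-0.03,0,-0.024],[0,0,0],0.06],[[-0.03,0,-0.024],[0,0,0],0.06],[[-0.025,0.01,-0.02],[0,0,0],0.06],[[-0.01,0.03,-0.008],[0,0,0],0.06],[[0,0.045,0],[0,0,0],0.06],[[0,0.035,0],[0,0,0],0.06],[[0,0.01,0],[0,0,0],0.06]]}}

```text
time_s: 43.88
position: [0.4583, -0.1976, 0.1313]
tool_rot: [[0.982, -0.003, -0.19], [0.19, 0.002, 0.982], [-0.002, -1.0, 0.002]]
ft_force: [-0.2, -0.7, 0.8]
grip_width: 0.0598
```

```bash
python3 - <<'E'
from h import *
to([[.4585,-.198,.087]],11)
look('n3','a',False)
E
```

```text
t 43.875 P [ 0.4583 -0.1976  0.1313] az 10.94 tilt 0.19 q [-36.9  22.7  91.3  -0.   66.2 -47.9] w 0.0598 F [-0.2 -0.7  0.8]
turn ay -0.06
to [0.4585, -0.198, 0.087] d tool [ 0.0001  0.0443 -0.0004] len 0.044
```

View pics/n3a.png

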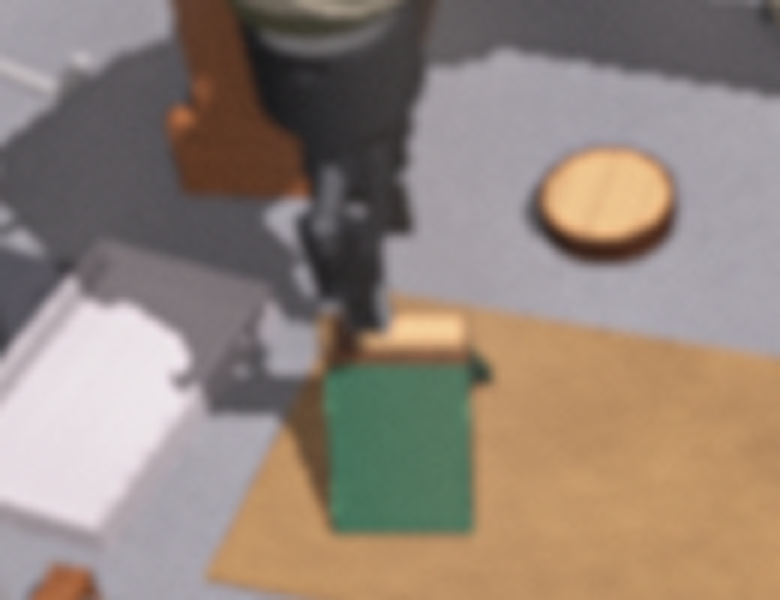

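Emit:
{"api": "carry_out", "payload": {"plan": [[[0,0.02,0.002],[0,0,0],0.06],[[0,0.018,0],[0,0,0],0.06],[[0,0.005,0],[0,0,0],0.06],[[0,0,0],[0,0,0],0.03],[[0,0,0],[0,0,0],0.01],[[0,0,0],[0,0,0],0.01],[[0,0,0],[0,0,0],0.01],[[0,0,0],[0,0,0],0.01]], "force": 60}}

```text
time_s: 44.92
position: [0.4588, -0.1962, 0.0907]
tool_rot: [[0.982, 0.002, -0.191], [0.191, -0.001, 0.982], [0.001, -1.0, -0.001]]
ft_force: [-0.7, 0.5, 5.9]
grip_width: 0.0178
```

Emit:
{"api": "carry_out", "payload": {"plan": [[[0,-0.005,0],[0,0,0],0.01],[[0,-0.015,0],[0,0,0],0.01],[[0,-0.025,0],[0,0,0],0.01],[[0,-0.035,0],[0,0,0],0.01],[[0,-0.04,0],[0,0,0],0.01],[[0,-0.035,0],[0,5.2,0],0.01],[[0,-0.023,0],[0,5.2,0],0.01],[[0,0,0],[0,0,0],0.01]]}}

```text
time_s: 45.92
position: [0.4586, -0.1961, 0.2689]
tool_rot: [[1.0, 0.002, -0.011], [0.011, -0.002, 1.0], [0.002, -1.0, -0.002]]
ft_force: [-0.2, -0.1, -2.0]
grip_width: 0.018
```

```bash
python3 - <<'E'
from h import *
to([slot(-.165,.265)],.6)
look('n4','a')
E
```

```text
t 45.925 P [ 0.4586 -0.1961  0.2689] az 0.65 tilt 0.16 q [-36.8  15.1  78.1  -0.   86.7 -37.4] w 0.018 F [-0.2 -0.1 -2. ]
turn ay 0.05
to [0.6742, -0.1925, 0.265] d tool [0.2156 0.0039 0.0014] len 0.216
```

View pics/n4a.png

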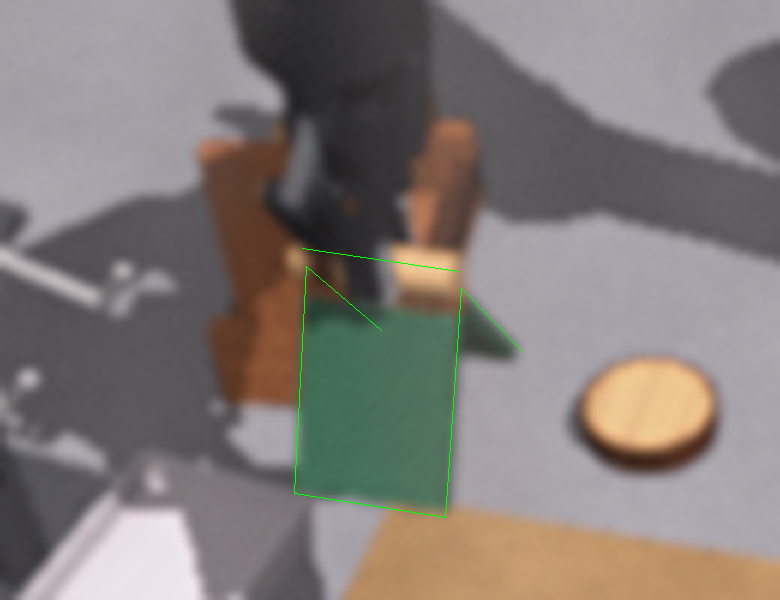

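Emit:
{"api": "carry_out", "payload": {"plan": [[[0.016,0,0.001],[0,0,0],0.01],[[0.028,0,0],[0,0,0],0.01],[[0.034,0,0],[0,0,0],0.01],[[0.036,0,0],[0,0,0],0.01],[[0.035,0,0],[0,0,0],0.01],[[0.032,0,0],[0,0,0],0.01],[[0.022,0,0],[0,0,0],0.01],[[0.0125,0,0],[0,0,0],0.01]]}}

```text
time_s: 46.98
position: [0.6755, -0.192, 0.2651]
tool_rot: [[1.0, -0.003, -0.012], [0.012, 0.001, 1.0], [-0.003, -1.0, 0.002]]
ft_force: [-0.2, -0.0, -1.2]
grip_width: 0.0176
```

Emit:
{"api": "carry_out", "payload": {"plan": [[[0,0,0],[0,0,0],0.01],[[0,0,0],[0,0,0],0.01]]}}

```text
time_s: 47.22
position: [0.6738, -0.1925, 0.2669]
tool_rot: [[1.0, -0.001, -0.011], [0.011, 0.001, 1.0], [-0.001, -1.0, 0.001]]
ft_force: [-0.2, 0.0, -1.7]
grip_width: 0.0176
```

```bash
python3 - <<'E'
from h import *
to([slot(-.165,.165)],.6)
look('n5','a')
E
```

```text
t 47.225 P [ 0.6738 -0.1925  0.2669] az 0.63 tilt 0.08 q [-25.6  37.5  41.1   0.  101.5 -26.2] w 0.0176 F [-0.2  0.  -1.7]
turn ay 0.03
to [0.6742, -0.1925, 0.165] d tool [ 0.0004  0.1019 -0.    ] len 0.102
```

View pics/n5a.png

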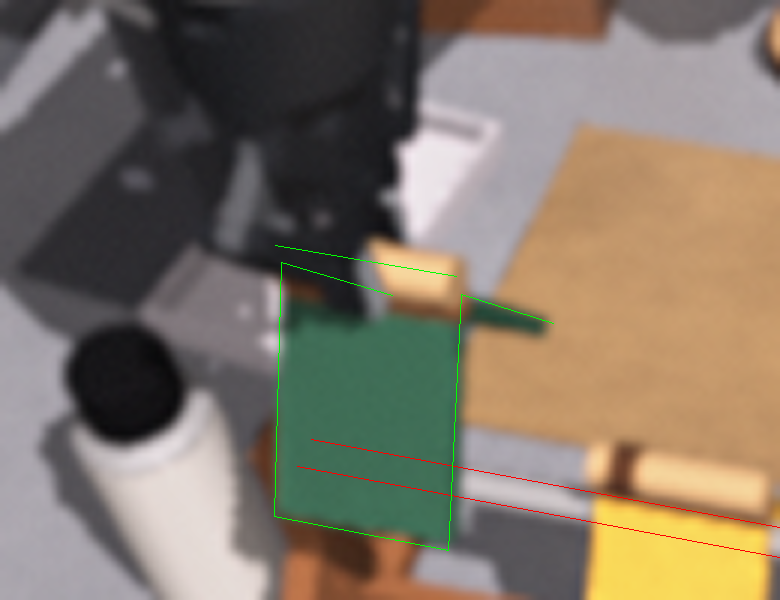

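Emit:
{"api": "carry_out", "payload": {"plan": [[[0,0.01,0],[0,0,0],0.01],[[0,0.02,0],[0,0,0],0.01],[[0,0.025,0],[0,0,0],0.01],[[0,0.02,0],[0,0,0],0.01],[[0,0.012,0],[0,0,0],0.01],[[0,0.008,0],[0,0,0],0.01],[[0,0.0045,0],[0,0,0],0.01],[[0,0,0],[0,0,0],0.01]]}}

```text
time_s: 48.28
position: [0.6739, -0.1927, 0.1685]
tool_rot: [[1.0, 0.0, -0.011], [0.011, -0.0, 1.0], [0.0, -1.0, -0.0]]
ft_force: [0.0, 0.6, -1.9]
grip_width: 0.018
```

Emit:
{"api": "carry_out", "payload": {"plan": [[[0,0.0015,0],[0,0,0],0.01],[[0,0.001,0],[0,0,0],0.01],[[0,0,0],[0,0,0],0.01]]}}

```text
time_s: 48.65
position: [0.6743, -0.1927, 0.1664]
tool_rot: [[1.0, 0.002, -0.011], [0.011, -0.0, 1.0], [0.002, -1.0, -0.001]]
ft_force: [1.9, 0.2, 0.9]
grip_width: 0.0178
```

Emit:
{"api": "carry_out", "payload": {"plan": [[[0,0.001,0],[0,0,0],0.01],[[0,0,0],[0,0,0],0.01]]}}

```text
time_s: 48.9
position: [0.6744, -0.1927, 0.1657]
tool_rot: [[1.0, 0.002, -0.011], [0.011, -0.001, 1.0], [0.002, -1.0, -0.001]]
ft_force: [4.2, -0.2, 3.9]
grip_width: 0.018
```

Seated. Release, lift, retreat.

Emit:
{"api": "carry_out", "payload": {"plan": [[[0,0,0],[0,0,0],0.025],[[0,0,0],[0,0,0],0.04],[[0,0,0],[0,0,0],0.06],[[0,0,0],[0,0,0],0.06],[[0,-0.01,0],[0,0,0],0.06],[[0,-0.02,0],[0,0,0],0.06],[[0,-0.03,0],[0,0,0],0.06],[[0,-0.03,0],[0,0,0],0.06]]}}

```text
time_s: 49.9
position: [0.6738, -0.1926, 0.2566]
tool_rot: [[1.0, 0.001, -0.011], [0.011, -0.0, 1.0], [0.001, -1.0, -0.0]]
ft_force: [0.1, 0.2, -0.1]
grip_width: 0.0598
```

Emit:
{"api": "carry_out", "payload": {"plan": [[[-0.02,-0.02,0],[0,0,0],0.06],[[-0.04,-0.02,0],[0,0,0],0.06],[[-0.05,-0.02,0],[0,0,0],0.06],[[-0.05,0,0],[0,0,0],0.06],[[-0.05,0,0],[0,0,0],0.06],[[-0.05,0,-0.01],[0,0,0],0.06],[[-0.03,0,-0.02],[0,0,0],0.06],[[0,0,0],[0,0,0],0.06]]}}

```text
time_s: 50.9
position: [0.3829, -0.2265, 0.316]
tool_rot: [[1.0, 0.001, -0.008], [0.008, -0.002, 1.0], [0.001, -1.0, -0.002]]
ft_force: [0.2, 1.3, 0.4]
grip_width: 0.0599
```

```bash
python3 - <<'E'
from h import *
to([])
a=shot('scene','z1'); b=shot('top','z2'); overlay(b,[],170,90,190,60,'z3'); overlay(a,[],130,230,210,110,'z4')
E
```

```text
t 50.9 P [ 0.3829 -0.2265  0.316 ] az 0.44 tilt 0.11 q [-45.9   7.9  79.8  -0.   92.2 -46.3] w 0.0599 F [0.2 1.3 0.4]
```

View pics/z1.png

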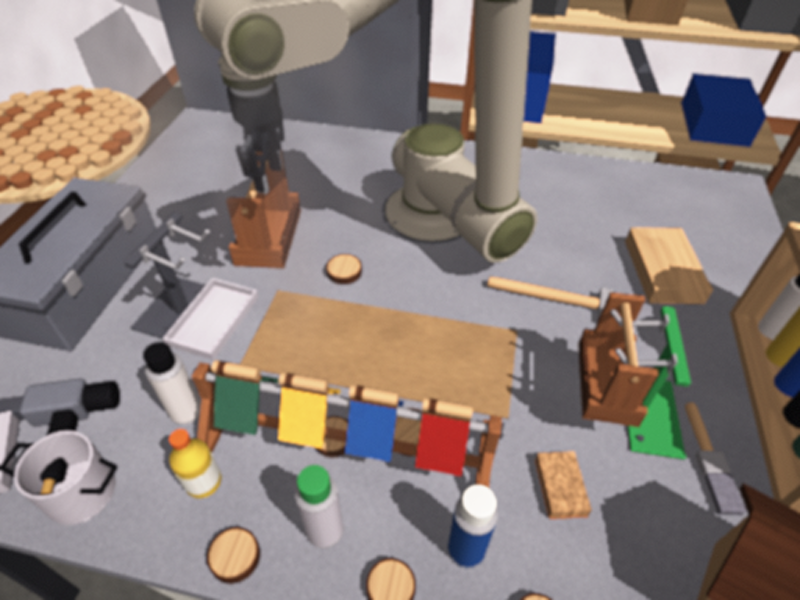

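View pics/z2.png

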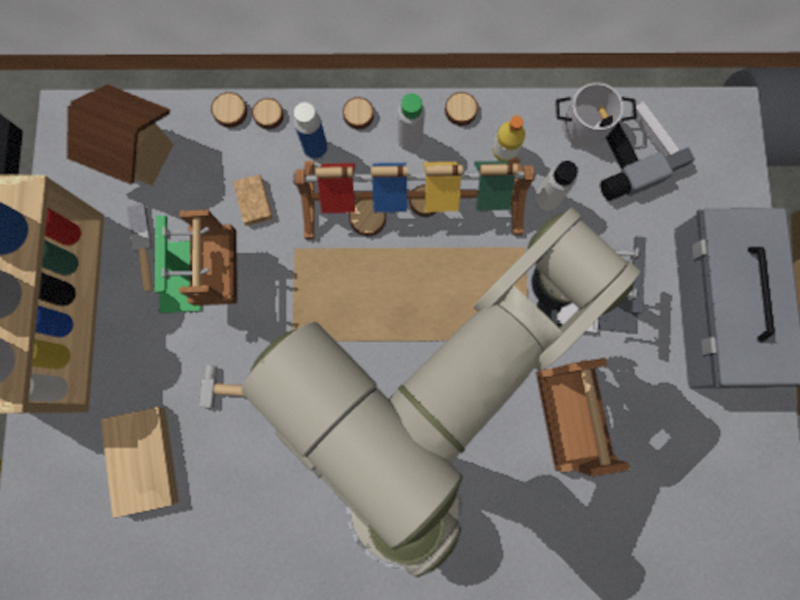

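View pics/z3.png

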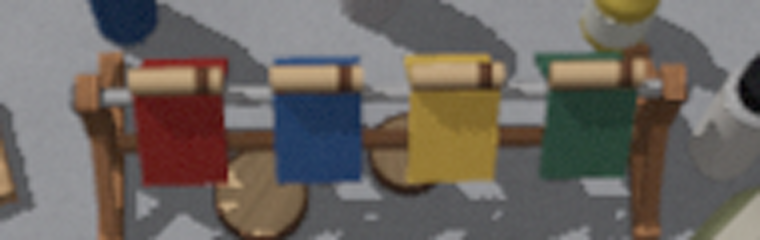

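View pics/z4.png

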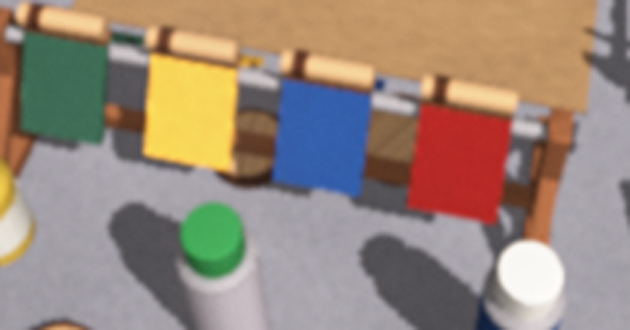

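```bash
python3 -c "
from rig import env
print(env.close_job())"
```

```text
the job is handed in; nothing more can be done
None
```

The job is handed in, at about 51 s of the 200 s allowed.

- **Feeder:** I took the smaller feeder off the dark drip stand and carried it level without setting it down. It now hangs by its dowel on both hooks of the green stand.
- **Roofs:** All four were present. I draped them over the bar in the order red, blue, yellow, green, with centres about 110 mm apart, which leaves roughly 38 mm of air between neighbours. The yellow one was knocked aside while I carried the feeder, so I measured its position again before gripping it.

**Last checks:**
- The final pictures from both cameras show the feeder hanging free and each roof astride the bar, one board on each side and ridge along it. The gripper was clear of everything.
- The other things on the bench look as they did at the start; I compared them only by eye.
- The highest wrist force I saw in the readings was about 13 N.

**Disagreements:**
- The two cameras differed by 2–5 mm along y; I used values in between.
- The finger opening read about 2.5 mm less than the true diameter of what was held.

No check failed.

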